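# Clamp the tube rack on the shaker with a quarter-turn post

## Task

Take the orange-winged locking post out of its white holder, drop its foot into the slot of the shaker deck on the open side of the yellow tube rack, and slide the post gently along the slot so that it pushes the rack fully home against the blue end fence. With the post still snug against the rack, press it down against the spring under the slot, give it a quarter turn so that its foot locks under the slot's lips with the wing in line with the slot, and let go. Do not tip or ram the rack, and leave the tip box, the bottle and the dishes alone.

Things in the scene. Friction and masses are not known exactly. Their poses are not given: they have to be found in the camera images.
- post_wing (a point): Centre of the orange wing grip on top of the loose locking post (130 mm tall, 0.12 to 0.2 kg). Wing 60 mm long (y axis) x 14 mm thick (x) x 35 mm high; grip it across the 14 mm. This point is 112.5 mm above the underside of the foot. z axis up along the post.
- post_foot (a point): Centre of the underside of the post's steel hammer-head foot: a bar 34 mm long (x axis, square to the wing), 12 mm wide (y), 8 mm thick. z axis up the post.
- post: The locking post; origin and axes as point post_foot. Going up from the underside: foot 0 to 8 mm, stem 7 mm across, blue round collar 36 mm across from 20 to 34 mm, blue sleeve 26 mm across to 60 mm, neck 18 mm across, wing from 95 to 130 mm.
- holder: White fixed block 90 x 90 x 40 mm in which the post stands upright at the start, collar on its top, foot hanging in its pocket (38 mm along x, 16 mm along y, 30 mm deep, mid-top). Origin at the centre of its underside. Lift the post straight up 25 mm or more to clear it.
- shaker: Low white bench shaker, fixed, 180 mm (x axis) x 260 mm (y); origin at the centre of its underside, deck top 60 mm above. A T-slot runs along y at x = 0 from y = -115 to +115 mm: mouth 15 mm wide between lips 8 mm thick, channel below 46 mm wide. Guide ribs 12 mm high at x = -43 and +43 mm, from y = 3 mm to the fence.
- slot_entry (a point): Point on the slot's centre line at deck-top height, at y = -85 mm of the shaker, in the free stretch (y = -95 to -70 mm) for dropping in the foot; axes as the shaker. A sprung strip lies 10 mm below the deck top: a foot lowered lengthwise along the slot rests on it, still between the lips, and cannot turn there.
- slot_snug (a point): Point on the slot's centre line at deck-top height, y = -10 mm of the shaker, where the post stands when rack and post are snug. Pressing the post moves the sprung strip: 2.4 N at first, 6 N at 6 mm (foot just clears the lips), 8.5 N at 10 mm (collar on deck, foot turns freely either way). Turned and let go, it rises until the foot meets the lips, underside 16 mm below the deck top.
- fence_face (a point): Middle of the face (looking to -y of the shaker) of the blue end fence, 100 mm wide, 35 mm high, standing across the slot at y = +108 mm of the shaker; point at deck-top height, axes as the shaker.
- rack_mid (a point): Centre (22.5 mm above the underside) of the yellow tube rack standing loose on the deck over the slot: 70 mm (x axis) x 100 mm (y) x 45 mm high, 53 mm with tube caps, 0.2 to 0.42 kg. It starts 12 to 35 mm short of the fence with 3 to 4 mm play to the guides. Home, its centre is at y = +58 mm of the shaker.
- rack: The yellow rack itself; origin at the centre of its underside, axes as point rack_mid.
- tipbox_mid (a point): Bystander: grey and yellow pipette-tip box, 85 x 115 mm, 74 mm high, with a blue lid standing open to 120 mm at its +x side; point 30 mm above its underside.
- bottle_mid (a point): Bystander: amber bottle with green cap, 64 mm across, 150 mm high; point 75 mm above its underside.
- dishes_mid (a point): Bystander: stack of four clear dishes, 90 mm across, 60 mm high; point 30 mm above its underside.
There are look-alikes about, which are no part of the job. Of the things that look like the post, the smallest one is meant.

How it is judged:
On the way, in this order (a step that is already met when the one before it is completed fails the run):
1. the post's foot is down between the lips of the slot, on the open side of the rack (x of post_foot in the frame of shaker between -0.005 and 0.005 m and y of post_foot in the frame of shaker between -0.11 and -0.02 m and z of post_foot in the frame of shaker below 0.054 m), for 0.1 s.
2. the post, in the slot, has pushed the rack home against the fence (x of post_foot in the frame of shaker between -0.005 and 0.005 m and y of post_foot in the frame of shaker between -0.11 and 0 m and z of post_foot in the frame of shaker below 0.054 m and y of rack_mid in the frame of shaker above 0.055 m and y of post_foot in the frame of shaker above -0.016 m), for 0.2 s.
At the end, for the whole second after the job is handed in: Rack on the deck within 3 mm of home at the fence; post upright in the slot within 6 mm of its snug place behind it, underside of its foot at least 13.5 mm below the deck top and wing within 15 degrees of in line with the slot; both at rest (all of step 2 and angle between post_foot's own z axis and vertical below 0.12 rad and angle between rack_mid's own z axis and vertical below 0.06 rad and z of post_foot in the frame of shaker below 0.0465 m and angle between the x axis of post_foot and the x axis of shaker, either way round below 0.26 rad and z of rack_mid in the frame of shaker below 0.088 m and linear speed of each of post, rack below 0.02 m/s); the robot touches nothing.
It fails at once if the rack is rammed (over 40 N between post and rack) (contact force between post and rack above 40 N).
It fails at once if the rack is tipped by more than 15 degrees (angle between rack_mid's own z axis and vertical above 0.26 rad).
It fails at once if the tip box is pushed more than 20 mm or tipped over (distance of tipbox_mid from where it was at the start of the episode above 0.02 m or angle between tipbox_mid's own z axis and vertical above 0.5 rad).
It fails at once if the bottle is pushed more than 20 mm or tipped over (distance of bottle_mid from where it was at the start of the episode above 0.02 m or angle between bottle_mid's own z axis and vertical above 0.5 rad).
It fails at once if the stack of dishes is pushed more than 20 mm or tipped over (distance of dishes_mid from where it was at the start of the episode above 0.02 m or angle between dishes_mid's own z axis and vertical above 0.5 rad).
It also fails if it takes over 61 s, if anything falls off the work surface, if the arm or the gripper's body presses on something with over 40 N, if the wrist force passes 120 N, or if a joint passes its speed limit or range.

## Robot

A 6-joint arm with a two-finger parallel gripper is mounted at the origin on the work surface. World frame = base frame: x ahead of the robot, y to its left, z up, the work surface at z = 0. Lengths are in m, angles in rad, forces in N, time in s.
With the tool pointing down it reaches from about 0.4 to 0.825 m from the base axis. Payload 7 kg.
Tool frame: the origin (TCP) lies at the very end of the fingers, on their centre line; the grasp point (between the pads) lies 19 mm behind it; z points along the fingers, y is the direction in which the jaws open and shut (so a half turn about z gives the same grasp; the last joint's range is limited). The gripper opens to 88 mm and grips with 3 to 60 N. Pads are 19 mm wide; open, the fingers measure 130 mm over their backs; the gripper's body (78 mm by 193 mm) begins 47 mm behind the grasp point.
Start: joints at [-0.817, 0.359, 0.012, 0, -1.224, -0.288], TCP at [0.303, -0.603, 0.227] pointing down, gripper open.
Joint ranges: [-3.07, 3.07], [-1.43, 2.12], [-1.02, 1.25], [-3.03, 1.67], [-3.05, -0], [-3.03, 3.03]. Speed limits (rad/s): [2.39, 2.39, 3.01, 3.14, 3.14, 3.14].

## Interface

Orientations are given as a unit quaternion [w, x, y, z].
In Python, from rig import manip gives the robot as it stands.
- The arm moves only by the tool servo_tool, never from a script. Its arguments are lists of equal length, an entry for each row: "offset": the shift along the tool's x, y, z in cm, a list of three; "rotation": the turn, a rotation vector about the tool's x, y, z in degrees, a list of three; "grip": the closure in counts, from 0 (fully open) to 255 (shut). In form: {"offset": [[dx, dy, dz], ...], "rotation": [[wx, wy, wz], ...], "grip": [grip, ...]}. A call has exactly 10 rows; each row shifts and turns the pose as measured when the row begins, along the tool's axes as they then stand; what a row does not reach is not made up. A row lasts 1/10 s, in which the tool goes at most 50 mm and 8.59 degrees, less where a joint would pass 70% of its speed; a pose out of reach is approached as far as the arm can. A call with a gripper value outside its range is refused whole. The fingers move at their own pace and stop on an object; the grip force is fixed at half the most. Time passes only in rows, so rows that do not move let the fingers close, or fill a call up. It gives the time, the measured TCP pose, the force and the opening at its end, in the units of the state.
- manip.read_state(): the state, without advancing time (a new reading comes with each control period).
- manip.capture(name): name is "side" or "top"; returns a dict with "pixels" (384x512x3 uint8, blue, green, red), "depth" (384x512 float32, m along the optical axis (not along the pixel's ray), 0 where there is no reading), "K" (3x3 intrinsics, pixels), "R" (3x3) and "t" (3): a world point X has camera coordinates R X + t. Camera axes: x right, y down, z forward; pixel columns grow to the right and rows downward; lengths in m; the calibration is good to about 2 mm. A picture is of the moment at which its call begins.
- manip.close_job(): hands the job in, once; it reports no verdict.
The state is a dict: "time_s": time; "joint_positions": joint angles; "joint_velocities": joint speeds; "tau": joint torques, N m; "eef_pos": TCP position; "ee_rot": TCP orientation; "contact_force": force on the tool from outside, world axes, zero at the start; "ft_torque": the same for the moment, N m; "gripper_width": finger opening in m.
Only numpy, scipy, OpenCV 4.12 (cv2) and the standard library are available. Lean on these libraries where they do the work, as an engineer would, in place of code of your own. Each camera call takes 0.05 s, during which the arm holds its last target. There are 200 camera calls.

## Working session

There is one attempt and no reset: what is moved stays moved. The work goes in short steps, Python scripts to look and compute and a tool call to move; the robot and the scene stay as the last step left them, time stands still between calls to the robot, and variables do not carry over. Pictures are saved under pics/ and viewed, about 8 in all and at most 12, crops included, and the job is handed in when it is done.

Besides the shell and the picture viewer there is one more tool, called as a command line: name --argument value ..., lists and objects as JSON in quotes. servo_tool: Moves the arm, as the interface text tells. Its arguments: {"type":"object","properties":{"offset":{"type":"array","items":{"type":"array","items":{"type":"number"}}},"rotation":{"type":"array","items":{"type":"array","items":{"type":"number"}}},"grip":{"type":"array","items":{"type":"number"}}},"required":["offset","rotation","grip"]}

```bash
ls; mkdir -p pics; cat > h.py <<'E'
import numpy as np, cv2, pickle
from rig import manip
def grab(n):
    c=manip.capture(n); return c
def cloud(c):
    d=c["depth"]; v,u=np.mgrid[0:d.shape[0],0:d.shape[1]]
    K=c["K"]; p=np.stack([(u-K[0,2])/K[0,0]*d,(v-K[1,2])/K[1,1]*d,d],-1)
    return (p-c["t"])@c["R"]
E
python3 - <<'E'
from h import *
s=manip.read_state(); print(s)
for n in("top","side"):
    c=grab(n); pickle.dump(c,open(n+"0.pkl","wb")); print(n,c["K"].tolist(),(-c["R"].T@c["t"]).round(3),c["R"].round(3).tolist())
    cv2.imwrite(f"pics/{n}0.png",cv2.resize(c["pixels"],(800,600),interpolation=cv2.INTER_CUBIC))
E
```

```text
pics
{'time_s': 0.0, 'joint_positions': array([-8.16879284e-01,  3.59376998e-01,  1.10393460e-02, -3.59733180e-04,
       -1.22409070e+00, -2.88101235e-01]), 'joint_velocities': array([ 0.0007757 ,  0.00016567, -0.00106064,  0.00118169,  0.00087203,
       -0.00019712]), 'tau': array([-1.86363519e-03, -5.82711160e+01,  2.93043995e+01,  6.99663609e+00,
        7.02067206e-03, -1.62235733e-04]), 'eef_pos': array([ 0.30293007, -0.60264774,  0.22561886]), 'ee_rot': array([-2.59498440e-04, -2.30748200e-01,  9.73013142e-01,  7.91917890e-04]), 'contact_force': array([ 0.10406228, -0.22708013, -0.56081549]), 'ft_torque': array([0.02155531, 0.02316927, 0.08387565]), 'gripper_width': 0.08786565902378846}
top [[372.64198622361016, 0.0, 256.3635560820078], [0.0, 372.64198622361016, 189.91434189560272], [0.0, 0.0, 1.0]] [0.479 0.051 1.194] [[-0.019, -1.0, 0.001], [-0.998, 0.018, -0.059], [0.059, -0.002, -0.998]]
side [[466.8942754358275, 0.0, 252.33545012487883], [0.0, 466.8942754358275, 196.66847667152925], [0.0, 0.0, 1.0]] [0.321 1.11  0.94 ] [[-0.977, -0.211, 0.004], [-0.133, 0.598, -0.79], [0.165, -0.773, -0.613]]
```

View pics/top0.png

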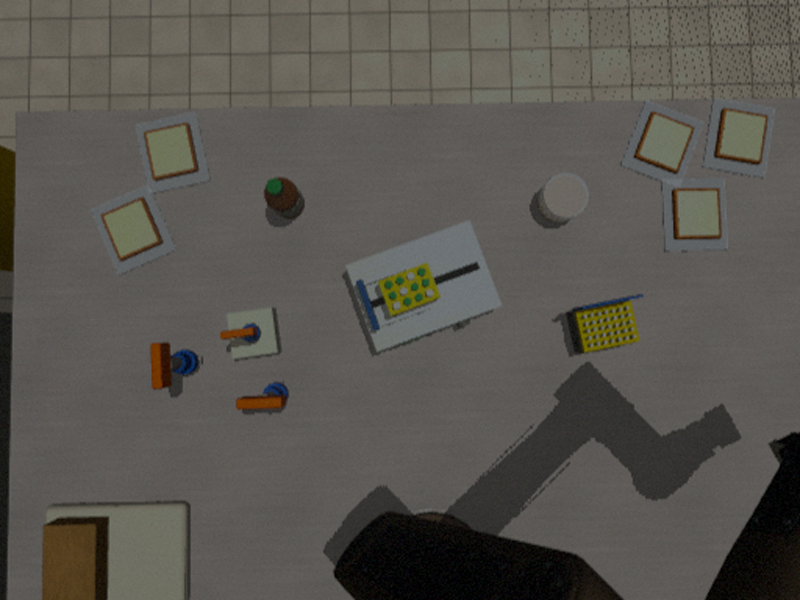

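View pics/side0.png

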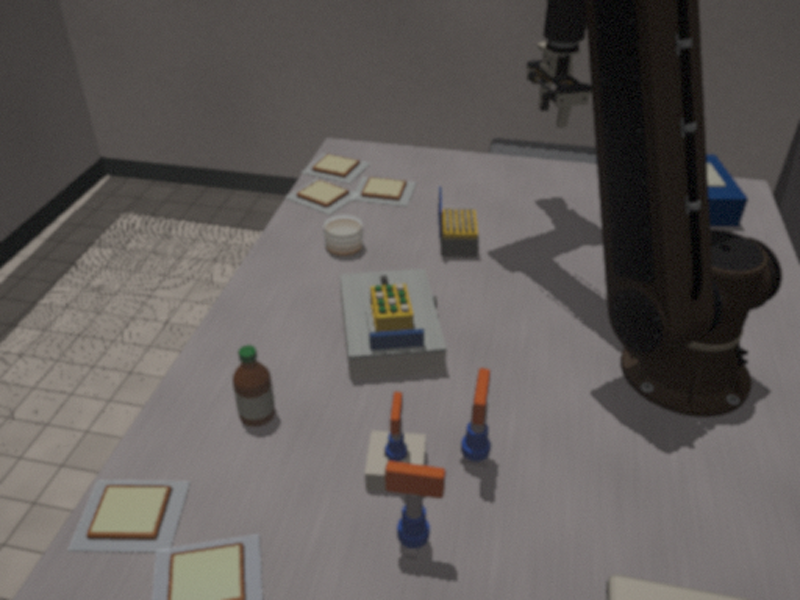

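The top view shows three posts. The one at (240,333) stands in the white holder, and the loose ones at (160,365) and (262,402) look taller. The shaker is at (425,290), with the blue fence at its left end and the free slot to the right, at about (465,272). Next I measure using the depth.

```bash
cat >> h.py <<'E'
def hsv(c): return cv2.cvtColor(c["pixels"],cv2.COLOR_BGR2HSV)
def rect(P):
    (c,s,a)=cv2.minAreaRect((P[:,:2]*1000).astype(np.float32)); 
    return np.round(c,1),np.round(s,1),round(a,1)
def box(n,u0,v0,u1,v1):  # in 800x600 px
    m=np.zeros((384,512),bool); k=1.5625; m[int(v0/k):int(v1/k),int(u0/k):int(u1/k)]=1; return m
def comps(m,amin=15):
    n,l,s,_=cv2.connectedComponentsWithStats(m.astype(np.uint8)); return [l==i for i in range(1,n) if s[i,4]>=amin]
E
python3 - <<'E'
from h import *
for n in("top","side"):
    c=pickle.load(open(n+"0.pkl","rb")); X=cloud(c); H=hsv(c); h,s,v=H[...,0],H[...,1],H[...,2]; z=X[...,2]; ok=c["depth"]>0
    print("==",n)
    for m in comps(ok&(h<12)&(s>170)&(v>60)&(z>.03)&(z<.4)):
        P=X[m]; zz=np.percentile(P[:,2],[5,50,95]).round(4); T=P[P[:,2]>zz[2]-.008]
        if len(T)<6: continue
        print("orange",m.sum(),np.argwhere(m).mean(0).round(),zz,T.mean(0).round(4),rect(T))
    near=ok&(np.hypot(X[...,0]-.55,X[...,1]-0.02)<.25)
    D=near&(abs(z-.06)<.006)&(s<90); 
    D=max(comps(D,200),key=np.sum); print("deck",D.sum(),np.median(z[D]),rect(X[D]))
    yl=near&(h>20)&(h<35)&(s>120)&(z>.06)
    R=near&(z>.098)&(z<.125); R=max(comps(R),key=np.sum); print("rack top",R.sum(),z[R].max(),rect(X[R]))
    bl=near&(h>100)&(h<125)&(s>100)&(z>.062); B=max(comps(bl),key=np.sum);print("fence",B.sum(),z[B].max(),rect(X[B&(z>.085)]))
    sl=near&(v<60)&(abs(z-.052)<.016)
    for q in comps(sl,20): print("dark",q.sum(),np.median(z[q]),rect(X[q]))
    Hh=ok&(np.hypot(X[...,0]-.43,X[...,1]-.37)<.2)&(abs(z-.04)<.006)&(s<90)
    for q in comps(Hh,60): print("holder",q.sum(),np.median(z[q]),rect(X[q]))
E
```

```text
== top
deck 3399 0.060920527665181676 (array([569.9,   4.3]), array([180.2, 259.9]), 19.1)
rack top 811 0.12050296802763621 (array([559.9,  33.4]), array([70.2, 99.6]), 20.0)
fence 123 0.10184212171331704 (array([531. , 112.2]), array([97.3, 10.9]), 19.2)
dark 123 0.05098102548344112 (array([592.3, -61.8]), array([12.9, 90.4]), 19.3)
dark 39 0.05091346878573156 (array([536.6,  93.8]), array([16.6, 24.7]), 31.9)
holder 696 0.040583452096367864 (array([483.3, 344.5]), array([89.8, 91.1]), 6.9)
== side
orange 105 [248. 308.] [0.1721 0.1744 0.1766] [0.358  0.3072 0.1744] (array([358. , 305.8]), array([11.7, 70. ]), 1.7)
orange 61 [260. 253.] [0.1472 0.1501 0.1518] [0.4797 0.3521 0.1498] (array([479.7, 349.7]), array([ 8.6, 54.7]), 6.6)
orange 190 [301. 265.] [0.171  0.1739 0.1763] [0.4263 0.4833 0.1739] (array([425.6, 482.8]), array([73.2, 16.6]), 4.2)
deck 1956 0.05987834816017244 (array([566. ,   6.2]), array([180.9, 269.2]), 19.1)
rack top 539 0.1186835919287888 (array([556.8,  36. ]), array([ 70.1, 106.2]), 19.7)
fence 67 0.09789213787834433 (array([528.3, 119.3]), array([88.1, 13.6]), 21.8)
dark 29 0.06479167161269456 (array([541.2, 122.8]), array([57.1,  8.9]), 21.0)
holder 349 0.039913282396313976 (array([506.2, 350.2]), array([38.3, 93.4]), 8.8)
holder 249 0.040142921830325515 (array([457.4, 329.1]), array([43.5, 65.1]), 2.8)
```

```bash
cat >> h.py <<'E'
from scipy.spatial.transform import Rotation as Ro
import json
def plan(target,ang,n=10,N=10,grip=0):
    """rows to take TCP to target with tool y at world angle ang (deg, mod 360), tool down; n moving rows"""
    s=manip.read_state(); q=s["ee_rot"]; R=Ro.from_quat([q[1],q[2],q[3],q[0]]); p=s["eef_pos"]
    a=np.radians(ang); yv=np.array([np.cos(a),np.sin(a),0]); zv=np.array([0,0,-1.]); G=Ro.from_matrix(np.stack([np.cross(yv,zv),yv,zv],1))
    w=(R.inv()*G).as_rotvec(); d=(np.array(target)-p)/n; off=[];rot=[]
    for i in range(N):
        if i<n:
            Ri=R*Ro.from_rotvec(w*i/n); off.append((Ri.inv().apply(d)*100).round(2).tolist()); rot.append(np.degrees(w/n).round(2).tolist())
        else: off.append([0,0,0]);rot.append([0,0,0])
    print("p",p.round(4),"err",(np.array(target)-p).round(4),"w",np.degrees(w).round(1),"F",s["contact_force"].round(1),"width",round(s["gripper_width"],4),"t",round(s["time_s"],2),"j",s["joint_positions"].round(2))
    print(json.dumps({"offset":off,"rotation":rot,"grip":[grip]*N}))
E
python3 - <<'E'
from h import *
c=pickle.load(open("top0.pkl","rb")); X=cloud(c); H=hsv(c); h,s,v=H[...,0],H[...,1],H[...,2]; z=X[...,2]
for m in comps(((h<15)|(h>170))&(s>150)&(v>50)&(X[...,1]>.2)&(X[...,0]>.25),15):
    P=X[m]; T=P[P[:,2]>np.percentile(P[:,2],95)-.012]; print(m.sum(),np.argwhere(m).mean(0).round(),P[:,2].max().round(4),T.mean(0).round(4),rect(T))
plan([.55,-.1,.25],150,10)
E
```

```text
28 [119. 184.] 0.1204 [0.7571 0.2594 0.1112] (array([755.1, 257.7]), array([35.1, 10.4]), 25.8)
76 [213. 151.] 0.1565 [0.4817 0.345  0.1502] (array([482.1, 343.7]), array([11.7, 57.7]), 6.9)
159 [235. 100.] 0.1798 [0.4251 0.4772 0.1739] (array([426.8, 476.7]), array([76.7, 19.3]), 0.7)
174 [257. 166.] 0.1793 [0.3607 0.2991 0.174 ] (array([360.1, 299.1]), array([78.8, 18.7]), 89.7)
p [ 0.3029 -0.6027  0.2257] err [0.2471 0.5027 0.0243] w [  0.1   0.  -33.3] F [0.4 0.9 0.7] width 0.0876 t 0.1 j [-0.82  0.36  0.01 -0.   -1.22 -0.29]
{"offset": [[-4.47, 3.38, -0.24], [-4.65, 3.12, -0.24], [-4.83, 2.84, -0.24], [-4.98, 2.56, -0.24], [-5.12, 2.26, -0.24], [-5.25, 1.96, -0.24], [-5.35, 1.65, -0.24], [-5.44, 1.34, -0.24], [-5.51, 1.02, -0.24], [-5.56, 0.7, -0.24]], "rotation": [[0.01, 0.0, -3.33], [0.01, 0.0, -3.33], [0.01, 0.0, -3.33], [0.01, 0.0, -3.33], [0.01, 0.0, -3.33], [0.01, 0.0, -3.33], [0.01, 0.0, -3.33], [0.01, 0.0, -3.33], [0.01, 0.0, -3.33], [0.01, 0.0, -3.33]], "grip": [0, 0, 0, 0, 0, 0, 0, 0, 0, 0]}
```

servo_tool --offset '[[-4.0,3.0,-0.2],[-4.1,2.8,-0.2],[-4.2,2.5,-0.2],[-4.3,2.3,-0.2],[-4.4,2.0,-0.2],[-4.5,1.7,-0.2],[-4.5,1.4,-0.2],[-4.6,1.1,-0.2],[-4.7,0.9,-0.2],[-4.7,0.6,-0.2]]' --rotation '[[0,0,-3.3],[0,0,-3.3],[0,0,-3.3],[0,0,-3.3],[0,0,-3.3],[0,0,-3.3],[0,0,-3.3],[0,0,-3.3],[0,0,-3.3],[0,0,-3.3]]' --grip '[0,0,0,0,0,0,0,0,0,0]'

```text
time_s: 1.1
eef_pos: [0.5143, -0.1551, 0.2415]
ee_rot: [-0.002, -0.503, 0.864, 0.005]
contact_force: [1.1, -1.1, -1.1]
gripper_width: 0.0875
```

```bash
python3 -c "
from h import *
plan([.482,.345,.24],186.8,11)"
```

```text
p [ 0.5143 -0.1551  0.2415] err [-0.0323  0.5001 -0.0015] w [  0.5   0.3 -36.4] F [ 1.1 -1.1 -1.1] width 0.0875 t 1.1 j [ 0.07  0.13 -0.26 -0.01 -1.19 -0.58]
{"offset": [[-3.81, 2.5, 0.05], [-3.95, 2.28, 0.04], [-4.07, 2.05, 0.04], [-4.18, 1.81, 0.03], [-4.28, 1.56, 0.03], [-4.36, 1.31, 0.03], [-4.43, 1.06, 0.03], [-4.48, 0.8, 0.02], [-4.52, 0.54, 0.02], [-4.55, 0.28, 0.02]], "rotation": [[0.05, 0.03, -3.31], [0.05, 0.03, -3.31], [0.05, 0.03, -3.31], [0.05, 0.03, -3.31], [0.05, 0.03, -3.31], [0.05, 0.03, -3.31], [0.05, 0.03, -3.31], [0.05, 0.03, -3.31], [0.05, 0.03, -3.31], [0.05, 0.03, -3.31]], "grip": [0, 0, 0, 0, 0, 0, 0, 0, 0, 0]}
```

servo_tool --offset '[[-3.8,2.5,0],[-3.95,2.3,0],[-4.1,2.05,0],[-4.2,1.8,0],[-4.3,1.55,0],[-4.35,1.3,0],[-4.4,1.05,0],[-4.5,0.8,0],[-4.5,0.55,0],[-4.5,0.3,0]]' --rotation '[[0,0,-3.3],[0,0,-3.3],[0,0,-3.3],[0,0,-3.3],[0,0,-3.3],[0,0,-3.3],[0,0,-3.3],[0,0,-3.3],[0,0,-3.3],[0,0,-3.3]]' --grip '[0,0,0,0,0,0,0,0,0,0]'

```text
time_s: 2.1
eef_pos: [0.4761, 0.3177, 0.2428]
ee_rot: [0.001, 0.737, -0.676, -0.006]
contact_force: [0.9, 0.8, 0.1]
gripper_width: 0.088
```

```bash
python3 -c "
from h import *
plan([.482,.345,.22],186.8,5)"
```

```text
p [0.4761 0.3177 0.2428] err [ 0.0059  0.0273 -0.0228] w [ 0.6  0.4 -1.9] F [0.9 0.8 0.1] width 0.088 t 2.1 j [ 0.92  0.18 -0.19 -0.01 -1.2  -0.83]
{"offset": [[-0.53, -0.17, 0.46], [-0.53, -0.17, 0.46], [-0.53, -0.17, 0.46], [-0.53, -0.18, 0.46], [-0.53, -0.18, 0.46], [0, 0, 0], [0, 0, 0], [0, 0, 0], [0, 0, 0], [0, 0, 0]], "rotation": [[0.11, 0.08, -0.38], [0.11, 0.08, -0.38], [0.11, 0.08, -0.38], [0.11, 0.08, -0.38], [0.11, 0.08, -0.38], [0, 0, 0], [0, 0, 0], [0, 0, 0], [0, 0, 0], [0, 0, 0]], "grip": [0, 0, 0, 0, 0, 0, 0, 0, 0, 0]}
```

servo_tool --offset '[[-0.55,-0.2,0.5],[-0.55,-0.2,0.5],[-0.55,-0.2,0.5],[-0.55,-0.15,0.5],[-0.5,-0.1,0.5],[0,0,0],[0,0,0],[0,0,0],[0,0,0],[0,0,0]]' --rotation '[[0.1,0.1,-0.4],[0.1,0.1,-0.4],[0.1,0.1,-0.4],[0.1,0.1,-0.4],[0.1,0.1,-0.4],[0,0,0],[0,0,0],[0,0,0],[0,0,0],[0,0,0]]' --grip '[0,0,0,0,0,0,0,0,0,0]'

```text
time_s: 3.1
eef_pos: [0.4813, 0.3482, 0.2147]
ee_rot: [0.002, 0.75, -0.662, 0.001]
contact_force: [0.5, 1.2, 0.5]
gripper_width: 0.0878
```

```bash
python3 -c "
from h import *
plan([.482,.345,.1135],186.8,8)"
```

```text
p [0.4813 0.3482 0.2147] err [ 0.0007 -0.0032 -0.1012] w [ 0.1 -0.2  0.3] F [0.5 1.2 0.5] width 0.0878 t 3.1 j [ 0.96  0.24 -0.19  0.   -1.15 -0.83]
{"offset": [[0.04, -0.01, 1.27], [0.04, -0.01, 1.27], [0.04, -0.01, 1.27], [0.04, -0.01, 1.27], [0.04, -0.0, 1.27], [0.04, -0.0, 1.27], [0.04, -0.0, 1.27], [0.04, -0.0, 1.27], [0, 0, 0], [0, 0, 0]], "rotation": [[0.02, -0.03, 0.04], [0.02, -0.03, 0.04], [0.02, -0.03, 0.04], [0.02, -0.03, 0.04], [0.02, -0.03, 0.04], [0.02, -0.03, 0.04], [0.02, -0.03, 0.04], [0.02, -0.03, 0.04], [0, 0, 0], [0, 0, 0]], "grip": [0, 0, 0, 0, 0, 0, 0, 0, 0, 0]}
```

servo_tool --offset '[[0.04,0,1.27],[0.04,0,1.27],[0.04,0,1.27],[0.04,0,1.27],[0.04,0,1.27],[0.04,0,1.27],[0.04,0,1.27],[0.04,0,1.1],[0,0,0],[0,0,0]]' --rotation '[[0,0,0],[0,0,0],[0,0,0],[0,0,0],[0,0,0],[0,0,0],[0,0,0],[0,0,0],[0,0,0],[0,0,0]]' --grip '[0,0,0,0,0,0,0,0,0,0]'

```text
time_s: 4.1
eef_pos: [0.4793, 0.3415, 0.1019]
ee_rot: [0.006, 0.749, -0.662, 0.001]
contact_force: [-0.2, 0.1, 0.8]
gripper_width: 0.0874
```

```bash
python3 -c "
from h import *
plan([.482,.345,.1135],186.8,2)
c=grab('side'); cv2.imwrite('pics/s1.png',cv2.resize(c['pixels'][200:350,180:380],(800,600),interpolation=cv2.INTER_CUBIC))"
```

```text
p [0.4793 0.3415 0.1019] err [0.0027 0.0035 0.0116] w [ 0.4 -0.5  0.3] F [-0.2  0.1  0.8] width 0.0874 t 4.1 j [ 0.95  0.33 -0.34  0.   -0.91 -0.83]
{"offset": [[-0.15, -0.15, -0.58], [-0.15, -0.15, -0.58], [0, 0, 0], [0, 0, 0], [0, 0, 0], [0, 0, 0], [0, 0, 0], [0, 0, 0], [0, 0, 0], [0, 0, 0]], "rotation": [[0.22, -0.25, 0.14], [0.22, -0.25, 0.14], [0, 0, 0], [0, 0, 0], [0, 0, 0], [0, 0, 0], [0, 0, 0], [0, 0, 0], [0, 0, 0], [0, 0, 0]], "grip": [0, 0, 0, 0, 0, 0, 0, 0, 0, 0]}
```

View pics/s1.png

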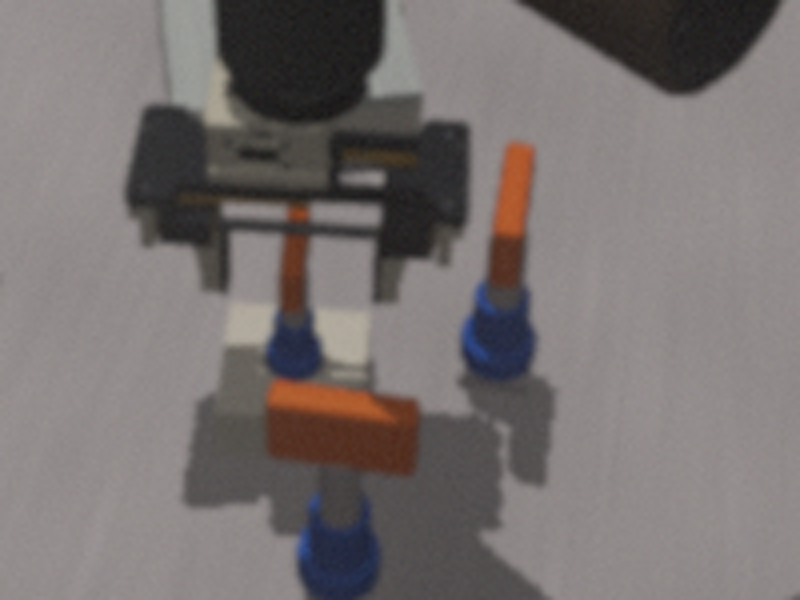

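The wing sits between the open fingers (about (295,260)). The move overshot downward by about 1 cm, so I'll correct that, then close.

servo_tool --offset '[[-0.1,-0.1,-0.4],[-0.1,-0.1,-0.3],[-0.1,-0.05,-0.2],[0,0,0],[0,0,0],[0,0,0],[0,0,0],[0,0,0],[0,0,0],[0,0,0]]' --rotation '[[0.2,-0.2,0.1],[0.1,-0.2,0.1],[0,0,0],[0,0,0],[0,0,0],[0,0,0],[0,0,0],[0,0,0],[0,0,0],[0,0,0]]' --grip '[0,0,0,0,0,0,0,0,0,0]'

```text
time_s: 5.15
eef_pos: [0.4825, 0.3464, 0.1143]
ee_rot: [-0.001, 0.748, -0.664, -0.0]
contact_force: [0.0, 0.2, -0.5]
gripper_width: 0.0876
```

```bash
python3 -c "
from h import *
plan([.482,.345,.1135],186.8,2)"
```

```text
p [0.4825 0.3464 0.1143] err [-0.0005 -0.0014 -0.0008] w [-0.1  0.1  0.1] F [ 0.   0.2 -0.5] width 0.0876 t 5.15 j [ 0.95  0.32 -0.32 -0.   -0.93 -0.83]
{"offset": [[0.06, 0.03, 0.04], [0.06, 0.03, 0.04], [0, 0, 0], [0, 0, 0], [0, 0, 0], [0, 0, 0], [0, 0, 0], [0, 0, 0], [0, 0, 0], [0, 0, 0]], "rotation": [[-0.03, 0.07, 0.03], [-0.03, 0.07, 0.03], [0, 0, 0], [0, 0, 0], [0, 0, 0], [0, 0, 0], [0, 0, 0], [0, 0, 0], [0, 0, 0], [0, 0, 0]], "grip": [0, 0, 0, 0, 0, 0, 0, 0, 0, 0]}
```

servo_tool --offset '[[0.1,0,0.05],[0,0,0],[0,0,0],[0,0,0],[0,0,0],[0,0,0],[0,0,0],[0,0,0],[0,0,0],[0,0,0]]' --rotation '[[0,0,0],[0,0,0],[0,0,0],[0,0,0],[0,0,0],[0,0,0],[0,0,0],[0,0,0],[0,0,0],[0,0,0]]' --grip '[60,120,160,190,230,255,255,255,255,255]'

```text
time_s: 6.15
eef_pos: [0.4825, 0.3452, 0.1136]
ee_rot: [-0.001, 0.748, -0.663, -0.0]
contact_force: [0.5, -0.1, -0.2]
gripper_width: 0.0163
```

```bash
python3 -c "
from h import *
plan([.482,.345,.1135],186.8,2)"
```

```text
p [0.4825 0.3452 0.1136] err [-0.0005 -0.0002 -0.0001] w [-0.1  0.1  0.1] F [ 0.5 -0.1 -0.2] width 0.0163 t 6.15 j [ 0.95  0.32 -0.32 -0.   -0.93 -0.83]
{"offset": [[0.01, 0.03, 0.0], [0.01, 0.03, 0.0], [0, 0, 0], [0, 0, 0], [0, 0, 0], [0, 0, 0], [0, 0, 0], [0, 0, 0], [0, 0, 0], [0, 0, 0]], "rotation": [[-0.03, 0.06, 0.03], [-0.03, 0.06, 0.03], [0, 0, 0], [0, 0, 0], [0, 0, 0], [0, 0, 0], [0, 0, 0], [0, 0, 0], [0, 0, 0], [0, 0, 0]], "grip": [0, 0, 0, 0, 0, 0, 0, 0, 0, 0]}
```

servo_tool --offset '[[0,0,0],[0,0,0],[0,0,-0.5],[0,0,-1.0],[0,0,-1.5],[0,0,-2],[0,0,-2.5],[0,0,-2.5],[0,0,-2],[0,0,-1]]' --rotation '[[0,0,0],[0,0,0],[0,0,0],[0,0,0],[0,0,0],[0,0,0],[0,0,0],[0,0,0],[0,0,0],[0,0,0]]' --grip '[255,255,255,255,255,255,255,255,255,255]'

```text
time_s: 7.15
eef_pos: [0.4811, 0.3433, 0.2501]
ee_rot: [0.001, 0.748, -0.664, -0.001]
contact_force: [0.2, -0.4, -2.2]
gripper_width: 0.0157
```

```bash
python3 -c "
from h import *
plan([.598,-.076,.27],109.2,12,grip=255)"
```

```text
p [0.4811 0.3433 0.2501] err [ 0.1169 -0.4193  0.0199] w [ 0.1 -0.2 77.6] F [ 0.2 -0.4 -2.2] width 0.0157 t 7.15 j [ 0.95  0.21 -0.14 -0.   -1.22 -0.83]
{"offset": [[3.59, -0.55, -0.16], [3.5, -0.95, -0.16], [3.37, -1.34, -0.17], [3.2, -1.71, -0.17], [2.98, -2.06, -0.17], [2.73, -2.38, -0.17], [2.45, -2.68, -0.17], [2.13, -2.94, -0.17], [1.79, -3.16, -0.17], [1.42, -3.34, -0.17]], "rotation": [[0.01, -0.01, 6.47], [0.01, -0.01, 6.47], [0.01, -0.01, 6.47], [0.01, -0.01, 6.47], [0.01, -0.01, 6.47], [0.01, -0.01, 6.47], [0.01, -0.01, 6.47], [0.01, -0.01, 6.47], [0.01, -0.01, 6.47], [0.01, -0.01, 6.47]], "grip": [255, 255, 255, 255, 255, 255, 255, 255, 255, 255]}
```

servo_tool --offset '[[1.8,-0.3,-0.2],[3.5,-0.9,-0.2],[3.4,-1.3,-0.2],[3.2,-1.7,-0.2],[3.0,-2.1,-0.2],[2.7,-2.4,-0.1],[2.5,-2.7,0],[2.1,-2.9,0],[1.5,-2.4,0],[0.8,-1.7,0]]' --rotation '[[0,0,3.5],[0,0,6.5],[0,0,6.5],[0,0,6.5],[0,0,6.5],[0,0,6.5],[0,0,6.5],[0,0,6.5],[0,0,6.5],[0,0,4]]' --grip '[255,255,255,255,255,255,255,255,255,255]'

```text
time_s: 8.15
eef_pos: [0.5753, 0.0292, 0.2632]
ee_rot: [-0.001, -0.303, 0.953, 0.002]
contact_force: [0.5, 0.4, -1.9]
gripper_width: 0.0157
```

```bash
python3 -c "
from h import *
plan([.598,-.076,.22],109.2,8,grip=255)"
```

```text
p [0.5753 0.0292 0.2632] err [ 0.0227 -0.1052 -0.0432] w [ 0.2 -0.1 16.1] F [ 0.5  0.4 -1.9] width 0.0157 t 8.15 j [ 0.39  0.18 -0.15 -0.   -1.25 -1.34]
{"offset": [[0.53, -1.24, 0.54], [0.48, -1.26, 0.54], [0.44, -1.27, 0.54], [0.39, -1.29, 0.54], [0.35, -1.3, 0.54], [0.3, -1.31, 0.54], [0.26, -1.32, 0.54], [0.21, -1.33, 0.54], [0, 0, 0], [0, 0, 0]], "rotation": [[0.02, -0.01, 2.01], [0.02, -0.01, 2.01], [0.02, -0.01, 2.01], [0.02, -0.01, 2.01], [0.02, -0.01, 2.01], [0.02, -0.01, 2.01], [0.02, -0.01, 2.01], [0.02, -0.01, 2.01], [0, 0, 0], [0, 0, 0]], "grip": [255, 255, 255, 255, 255, 255, 255, 255, 255, 255]}
```

servo_tool --offset '[[0.6,-1.4,0],[0.5,-1.5,0],[0.45,-1.5,0.3],[0.4,-1.5,0.6],[0.35,-1.4,0.6],[0.3,-1.3,0.6],[0.2,-1.0,0.6],[0.1,-0.5,0.5],[0,0,0],[0,0,0]]' --rotation '[[0,0,2],[0,0,2],[0,0,2],[0,0,2],[0,0,2],[0,0,2],[0,0,2],[0,0,1.5],[0,0,0],[0,0,0]]' --grip '[255,255,255,255,255,255,255,255,255,255]'

```text
time_s: 9.15
eef_pos: [0.5976, -0.0823, 0.2261]
ee_rot: [-0.004, -0.16, 0.987, 0.002]
contact_force: [-0.7, -0.4, -1.5]
gripper_width: 0.0161
```

```bash
python3 - <<'E'
from h import *
plan([.598,-.076,.20],109.2,5,grip=255)
for n in("top","side"):
    c=grab(n); pickle.dump(c,open(n+"1.pkl","wb")); X=cloud(c); H=hsv(c); h,s,v=H[...,0],H[...,1],H[...,2]; z=X[...,2]; ok=c["depth"]>0
    near=ok&(np.hypot(X[...,0]-.59,X[...,1]+0.07)<.08)
    for nm,m in(("blue",near&(h>100)&(h<130)&(s>120)&(v>30)&(z>.07)),("steel",near&(z>.08)&(z<.145))):
        for q in comps(m,12): print(n,nm,q.sum(),np.argwhere(q).mean(0).round(),X[q].min(0).round(4),X[q].max(0).round(4),X[q].mean(0).round(4))
    f=box(n,420,180,560,330) if n=="top" else box(n,300,160,480,380)
    vv,uu=np.where(f); cr=c["pixels"][vv.min():vv.max()+1,uu.min():uu.max()+1]; k=min(390/cr.shape[1],600/cr.shape[0]); cv2.imwrite(f"pics/{n}1.png",cv2.resize(cr,None,fx=k,fy=k,interpolation=cv2.INTER_CUBIC))
a,b=cv2.imread("pics/top1.png"),cv2.imread("pics/side1.png"); h=max(len(a),len(b)); P=lambda i:cv2.copyMakeBorder(i,0,h-len(i),0,5,0); cv2.imwrite("pics/both1.png",np.hstack([P(a),P(b)]))
E
```

```text
p [ 0.5976 -0.0823  0.2261] err [ 0.0004  0.0063 -0.0261] w [ 0.3 -0.4 -0.8] F [-0.7 -0.4 -1.5] width 0.0161 t 9.15 j [ 0.18  0.25 -0.14 -0.   -1.19 -1.43]
{"offset": [[-0.05, 0.12, 0.52], [-0.05, 0.12, 0.52], [-0.05, 0.12, 0.52], [-0.05, 0.12, 0.52], [-0.05, 0.12, 0.52], [0, 0, 0], [0, 0, 0], [0, 0, 0], [0, 0, 0], [0, 0, 0]], "rotation": [[0.06, -0.09, -0.17], [0.06, -0.09, -0.17], [0.06, -0.09, -0.17], [0.06, -0.09, -0.17], [0.06, -0.09, -0.17], [0, 0, 0], [0, 0, 0], [0, 0, 0], [0, 0, 0], [0, 0, 0]], "grip": [255, 255, 255, 255, 255, 255, 255, 255, 255, 255]}
top steel 81 [184. 275.] [ 0.539  -0.0232  0.096 ] [0.5807 0.0082 0.1172] [ 0.5601 -0.0057  0.1091]
side steel 20 [161. 246.] [ 0.5862 -0.0872  0.135 ] [ 0.6036 -0.065   0.1426] [ 0.5926 -0.0723  0.139 ]
side steel 52 [183. 249.] [ 0.5391 -0.0256  0.1015] [0.6044 0.0094 0.1148] [ 0.5685 -0.0028  0.1081]
```

View pics/both1.png

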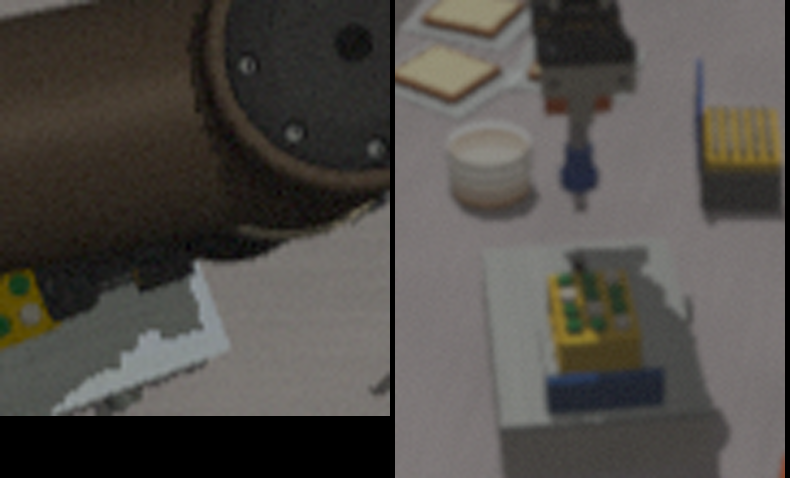

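```bash
cat >> h.py <<'E'
YAW=np.radians(19.2); O=np.array([.5699,.0043,0]); RS=Ro.from_euler("z",YAW).as_matrix()
def sh(p): return (np.asarray(p)-O)@RS
def ray(c,u,v):
    d=c["R"].T@np.linalg.solve(c["K"],[u,v,1.]); o=-c["R"].T@c["t"]; return sh(o),d@RS
def hit(c,u,v,ax,val):
    o,d=ray(c,u,v); return o+d*(val-o[ax])/d[ax]
E
python3 - <<'E'
from h import *
s=manip.read_state(); T=sh(s["eef_pos"]); print("tcp shaker mm",(T*1000).round(1))
c=pickle.load(open("side1.pkl","rb")); H=hsv(c); h,sa,v=[H[...,i].astype(int) for i in range(3)]
c0=pickle.load(open("side0.pkl","rb")); H0=hsv(c0); h0,s0,v0=[H0[...,i].astype(int) for i in range(3)]
def rows(m,c,f,lab):
    for r in np.where(m.any(1))[0]:
        u=np.where(m[r])[0]; print(lab,r,u.min(),u.max(),(hit(c,(u.min()+u.max())/2,r,*f)*1000).round(1),(hit(c,u.max()+.5,r,*f)-hit(c,u.min()-.5,r,*f))[0].round(4))
# post at about px (250,157)
b=comps((h>95)&(h<130)&(sa>90)&box(0,300,150,480,270),10); b=[q for q in b if abs(np.argwhere(q).mean(0)[0]-160)<20 and np.argwhere(q).mean(0)[1]<290]
for q in b: print(np.argwhere(q).mean(0),q.sum()); rows(q,c,(1,T[1]),"post")
fz=max(comps((h0>100)&(h0<130)&(s0>100)&box(0,350,300,450,370),20),key=np.sum); rows(fz,c0,(1,.113),"fence")
# slot dark on open side in side0
sl=(v0<75)&box(0,370,268,400,292); rows(sl,c0,(2,.06),"slot")
X=cloud(c0); 
for nm,m in(("deckrow",(s0<90)&(abs(X[...,2]-.06)<.005)&box(0,320,265,460,360)),): 
    for r in (178,182,186,190): 
        u=np.where(m[r])[0]; print(nm,r,u.min(),u.max(),[ (hit(c0,x,r,2,.06)*1000).round(1).tolist() for x in (u.min()-.5,u.max()+.5)])
E
```

```text
tcp shaker mm [ -2.2 -90.6 226.4]
[152.42622951 245.83606557] 61
post 147 244 247 [ -2.5 -90.6 183.1] -0.0123
post 148 244 248 [ -4.  -90.6 179.4] -0.0154
post 149 243 248 [ -2.4 -90.6 175.9] -0.0185
post 150 245 248 [ -5.5 -90.6 172. ] -0.0124
post 151 244 248 [ -4.  -90.6 168.5] -0.0155
post 152 242 250 [ -3.9 -90.6 164.9] -0.028
post 153 242 249 [ -2.4 -90.6 161.4] -0.0249
post 154 242 249 [ -2.4 -90.6 157.7] -0.0249
post 155 243 249 [ -3.9 -90.6 153.9] -0.0218
post 156 243 249 [ -3.9 -90.6 150.3] -0.0219
post 157 245 247 [ -3.9 -90.6 146.6] -0.0094
fence 211 264 264 [-32.4 113.   93. ] -0.0029
fence 212 255 269 [-26.7 113.   89.8] -0.0432
fence 213 242 269 [ -8.1 113.   88. ] -0.0805
fence 214 238 261 [  9.1 113.   85.9] -0.0688
fence 215 238 247 [ 29.2 113.   84.2] -0.0286
slot 178 244 246 [ -1.3 -99.9  60. ] -0.0097
slot 179 244 246 [ -0.7 -94.4  60. ] -0.0096
slot 180 245 247 [ -3.3 -88.5  60. ] -0.0096
slot 181 245 247 [ -2.7 -83.   60. ] -0.0096
slot 185 241 249 [  2.9 -61.9  60. ] -0.0284
deckrow 178 218 273 [[87.2, -110.2, 60.0], [-93.1, -89.2, 60.0]]
deckrow 182 219 274 [[85.4, -87.8, 60.0], [-92.8, -67.0, 60.0]]
deckrow 186 219 275 [[86.8, -66.3, 60.0], [-92.5, -45.3, 60.0]]
deckrow 190 219 276 [[88.2, -45.3, 60.0], [-92.2, -24.1, 60.0]]
```

```bash
cat >> h.py <<'E'
def W(x,y,z): return RS@np.array([x,y,z])+O
E
python3 -c "
from h import *
plan(W(-.0008,-.083,.170),109.2,6,grip=255)"
```

```text
p [ 0.5976 -0.082   0.2264] err [-0.0012  0.0077 -0.0564] w [ 0.3 -0.4 -0.8] F [-0.2  0.  -1.5] width 0.0161 t 9.25 j [ 0.18  0.25 -0.14 -0.   -1.19 -1.43]
{"offset": [[-0.03, 0.12, 0.94], [-0.03, 0.12, 0.94], [-0.03, 0.12, 0.94], [-0.03, 0.12, 0.94], [-0.03, 0.13, 0.94], [-0.02, 0.13, 0.94], [0, 0, 0], [0, 0, 0], [0, 0, 0], [0, 0, 0]], "rotation": [[0.05, -0.07, -0.13], [0.05, -0.07, -0.13], [0.05, -0.07, -0.13], [0.05, -0.07, -0.13], [0.05, -0.07, -0.13], [0.05, -0.07, -0.13], [0, 0, 0], [0, 0, 0], [0, 0, 0], [0, 0, 0]], "grip": [255, 255, 255, 255, 255, 255, 255, 255, 255, 255]}
```

servo_tool --offset '[[-0.03,0.15,0.6],[-0.03,0.15,1.0],[-0.03,0.15,1.0],[-0.03,0.15,1.0],[-0.03,0.1,0.8],[-0.02,0.1,0.4],[0,0,0.2],[0,0,0.1],[0,0,0],[0,0,0]]' --rotation '[[0.1,-0.1,-0.2],[0.1,-0.1,-0.2],[0.1,-0.1,-0.2],[0,-0.1,-0.2],[0,0,0],[0,0,0],[0,0,0],[0,0,0],[0,0,0],[0,0,0]]' --grip '[255,255,255,255,255,255,255,255,255,255]'

```text
time_s: 10.25
eef_pos: [0.5965, -0.0715, 0.1711]
ee_rot: [0.001, -0.169, 0.986, -0.0]
contact_force: [-0.2, -0.4, -1.5]
gripper_width: 0.0157
```

```bash
python3 -c "
from h import *
print((sh(manip.read_state()['eef_pos'])*1000).round(1))
plan(W(-.0008,-.083,.160),109.2,6,grip=255)"
```

```text
[  0.2 -80.3 171.1]
p [ 0.5965 -0.0715  0.1711] err [-0.     -0.0028 -0.0111] w [-0.   0.1  0.2] F [-0.2 -0.4 -1.5] width 0.0157 t 10.25 j [ 0.21  0.28 -0.24  0.   -1.05 -1.44]
{"offset": [[0.02, -0.04, 0.19], [0.02, -0.04, 0.19], [0.02, -0.04, 0.19], [0.02, -0.04, 0.19], [0.02, -0.04, 0.19], [0.02, -0.04, 0.19], [0, 0, 0], [0, 0, 0], [0, 0, 0], [0, 0, 0]], "rotation": [[-0.01, 0.01, 0.04], [-0.01, 0.01, 0.04], [-0.01, 0.01, 0.04], [-0.01, 0.01, 0.04], [-0.01, 0.01, 0.04], [-0.01, 0.01, 0.04], [0, 0, 0], [0, 0, 0], [0, 0, 0], [0, 0, 0]], "grip": [255, 255, 255, 255, 255, 255, 255, 255, 255, 255]}
```

servo_tool --offset '[[0.05,-0.05,0.2],[0.04,-0.05,0.3],[0,0,0.3],[0,0,0.3],[0,0,0.2],[0,0,0.2],[0,0,0.2],[0,0,0.15],[0,0,0.1],[0,0,0]]' --rotation '[[0,0,0],[0,0,0],[0,0,0],[0,0,0],[0,0,0],[0,0,0],[0,0,0],[0,0,0],[0,0,0],[0,0,0]]' --grip '[255,255,255,255,255,255,255,255,255,255]'

```text
time_s: 11.25
eef_pos: [0.5964, -0.0731, 0.1506]
ee_rot: [0.001, -0.169, 0.986, -0.0]
contact_force: [-0.6, 0.1, -2.3]
gripper_width: 0.0157
```

```bash
python3 -c "
from h import *
print((sh(manip.read_state()['eef_pos'])*1000).round(1))
plan(W(-.0008,-.083,.144),109.2,6,grip=255); print(manip.read_state()['ft_torque'].round(2))"
```

```text
[ -0.5 -81.8 150.6]
p [ 0.5964 -0.0731  0.1506] err [ 0.0001 -0.0013 -0.0066] w [-0.1  0.1  0.2] F [-0.6  0.1 -2.3] width 0.0157 t 11.25 j [ 0.2   0.3  -0.26  0.   -1.01 -1.44]
{"offset": [[0.01, -0.02, 0.11], [0.01, -0.02, 0.11], [0.01, -0.02, 0.11], [0.01, -0.02, 0.11], [0.01, -0.02, 0.11], [0.01, -0.02, 0.11], [0, 0, 0], [0, 0, 0], [0, 0, 0], [0, 0, 0]], "rotation": [[-0.01, 0.02, 0.04], [-0.01, 0.02, 0.04], [-0.01, 0.02, 0.04], [-0.01, 0.02, 0.04], [-0.01, 0.02, 0.04], [-0.01, 0.02, 0.04], [0, 0, 0], [0, 0, 0], [0, 0, 0], [0, 0, 0]], "grip": [255, 255, 255, 255, 255, 255, 255, 255, 255, 255]}
[0.05 0.01 0.  ]
```

servo_tool --offset '[[0,0,0.15],[0,0,0.15],[0,0,0.1],[0,0,0.1],[0,0,0.05],[0,0,0],[0,0,0],[0,0,0],[0,0,0],[0,0,0]]' --rotation '[[0,0,0],[0,0,0],[0,0,0],[0,0,0],[0,0,0],[0,0,0],[0,0,0],[0,0,0],[0,0,0],[0,0,0]]' --grip '[255,255,255,255,255,255,255,255,255,255]'

```text
time_s: 12.25
eef_pos: [0.5965, -0.0731, 0.1449]
ee_rot: [0.001, -0.169, 0.986, -0.0]
contact_force: [-0.0, 0.3, -2.3]
gripper_width: 0.0156
```

```bash
python3 - <<'E'
from h import *
print((sh(manip.read_state()['eef_pos'])*1000).round(1))
plan(W(-.0008,-.045,.1445),109.2,8,grip=255); print(manip.read_state()['ft_torque'].round(2))
c=grab("side"); cv2.imwrite("pics/s2.png",cv2.resize(c["pixels"][130:255,180:330],(720,600),interpolation=cv2.INTER_CUBIC))
E
```

```text
[ -0.3 -81.8 144.9]
p [ 0.5965 -0.0731  0.1449] err [-0.0126  0.0346 -0.0004] w [-0.1  0.2  0.2] F [-0.   0.3 -2.3] width 0.0156 t 12.25 j [ 0.2   0.3  -0.27  0.   -1.   -1.44]
{"offset": [[0.0, 0.46, 0.0], [0.0, 0.46, 0.0], [0.01, 0.46, 0.0], [0.01, 0.46, 0.0], [0.01, 0.46, 0.0], [0.01, 0.46, 0.0], [0.01, 0.46, 0.0], [0.01, 0.46, 0.0], [0, 0, 0], [0, 0, 0]], "rotation": [[-0.01, 0.02, 0.03], [-0.01, 0.02, 0.03], [-0.01, 0.02, 0.03], [-0.01, 0.02, 0.03], [-0.01, 0.02, 0.03], [-0.01, 0.02, 0.03], [-0.01, 0.02, 0.03], [-0.01, 0.02, 0.03], [0, 0, 0], [0, 0, 0]], "grip": [255, 255, 255, 255, 255, 255, 255, 255, 255, 255]}
[-0.04  0.05  0.01]
```

View pics/s2.png

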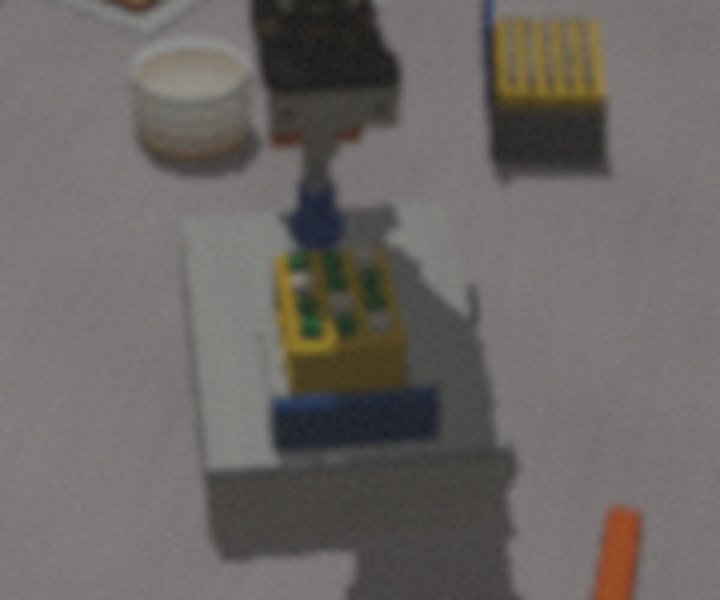

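The post is upright in the slot behind the rack, with the collar at about (315,235) and no side load. Now I slide it towards the rack.

servo_tool --offset '[[0,0.3,0],[0,0.5,0],[0,0.5,0],[0,0.5,0],[0,0.5,0],[0,0.4,0],[0,0.3,0],[0,0.2,0],[0,0.2,0],[0,0.2,0]]' --rotation '[[0,0,0],[0,0,0],[0,0,0],[0,0,0],[0,0,0],[0,0,0],[0,0,0],[0,0,0],[0,0,0],[0,0,0]]' --grip '[255,255,255,255,255,255,255,255,255,255]'

```text
time_s: 13.3
eef_pos: [0.5835, -0.0357, 0.1451]
ee_rot: [0.002, -0.169, 0.986, -0.0]
contact_force: [0.3, -0.3, -1.6]
gripper_width: 0.0154
```

```bash
python3 - <<'E'
from h import *
print((sh(manip.read_state()['eef_pos'])*1000).round(1), (manip.read_state()['contact_force']@RS).round(1))
plan(W(-.0008,-.03,.1445),109.2,8,grip=255)
E
```

```text
[ -0.3 -42.2 145.1] [ 0.2 -0.4 -1.6]
p [ 0.5835 -0.0357  0.1451] err [-0.0045  0.0114 -0.0006] w [-0.1  0.2  0.3] F [ 0.3 -0.3 -1.6] width 0.0154 t 13.3 j [ 0.27  0.28 -0.31  0.   -0.99 -1.51]
{"offset": [[0.01, 0.15, 0.01], [0.01, 0.15, 0.01], [0.01, 0.15, 0.01], [0.01, 0.15, 0.01], [0.01, 0.15, 0.01], [0.01, 0.15, 0.01], [0.01, 0.15, 0.01], [0.01, 0.15, 0.01], [0, 0, 0], [0, 0, 0]], "rotation": [[-0.01, 0.02, 0.03], [-0.01, 0.02, 0.03], [-0.01, 0.02, 0.03], [-0.01, 0.02, 0.03], [-0.01, 0.02, 0.03], [-0.01, 0.02, 0.03], [-0.01, 0.02, 0.03], [-0.01, 0.02, 0.03], [0, 0, 0], [0, 0, 0]], "grip": [255, 255, 255, 255, 255, 255, 255, 255, 255, 255]}
```

servo_tool --offset '[[0,0.2,0.02],[0,0.2,0.02],[0,0.2,0.02],[0,0.2,0.02],[0,0.2,0],[0,0.2,0],[0,0.2,0],[0,0.2,0],[0,0.2,0],[0,0.2,0]]' --rotation '[[0,0,0],[0,0,0],[0,0,0],[0,0,0],[0,0,0],[0,0,0],[0,0,0],[0,0,0],[0,0,0],[0,0,0]]' --grip '[255,255,255,255,255,255,255,255,255,255]'

```text
time_s: 14.3
eef_pos: [0.5768, -0.0166, 0.1445]
ee_rot: [0.002, -0.169, 0.986, -0.001]
contact_force: [1.0, -1.9, -1.0]
gripper_width: 0.0159
```

```bash
python3 - <<'E'
from h import *
print((sh(manip.read_state()['eef_pos'])*1000).round(1), (manip.read_state()['contact_force']@RS).round(1))
plan(W(-.0008,-.012,.144),109.2,8,grip=255)
E
```

```text
[ -0.4 -22.  144.5] [ 0.3 -2.1 -1. ]
p [ 0.5768 -0.0166  0.1445] err [-0.0037  0.0093 -0.0005] w [-0.2  0.2  0.2] F [ 1.  -1.9 -1. ] width 0.0159 t 14.3 j [ 0.31  0.26 -0.33  0.   -0.98 -1.55]
{"offset": [[0.01, 0.12, 0.01], [0.01, 0.12, 0.01], [0.01, 0.12, 0.01], [0.01, 0.12, 0.01], [0.01, 0.12, 0.01], [0.01, 0.12, 0.01], [0.01, 0.12, 0.01], [0.01, 0.12, 0.01], [0, 0, 0], [0, 0, 0]], "rotation": [[-0.02, 0.02, 0.03], [-0.02, 0.02, 0.03], [-0.02, 0.02, 0.03], [-0.02, 0.02, 0.03], [-0.02, 0.02, 0.03], [-0.02, 0.02, 0.03], [-0.02, 0.02, 0.03], [-0.02, 0.02, 0.03], [0, 0, 0], [0, 0, 0]], "grip": [255, 255, 255, 255, 255, 255, 255, 255, 255, 255]}
```

servo_tool --offset '[[0,0.15,0.01],[0,0.15,0.01],[0,0.15,0],[0,0.1,0],[0,0.1,0],[0,0.1,0],[0,0.1,0],[0,0.1,0],[0,0.1,0],[0,0.1,0]]' --rotation '[[0,0,0],[0,0,0],[0,0,0],[0,0,0],[0,0,0],[0,0,0],[0,0,0],[0,0,0],[0,0,0],[0,0,0]]' --grip '[255,255,255,255,255,255,255,255,255,255]'

```text
time_s: 15.3
eef_pos: [0.5728, -0.0049, 0.1445]
ee_rot: [0.002, -0.169, 0.986, -0.001]
contact_force: [1.3, -2.1, -1.1]
gripper_width: 0.0155
```

```bash
python3 - <<'E'
from h import *
print((sh(manip.read_state()['eef_pos'])*1000).round(1), (manip.read_state()['contact_force']@RS).round(1))
plan(W(-.0008,-.010,.144),109.2,8,grip=255)
E
```

```text
[ -0.3  -9.6 144.5] [ 0.5 -2.4 -1.1]
p [ 0.5728 -0.0049  0.1445] err [-0.0003 -0.0005 -0.0005] w [-0.2  0.2  0.3] F [ 1.3 -2.1 -1.1] width 0.0155 t 15.3 j [ 0.34  0.26 -0.34  0.   -0.98 -1.57]
{"offset": [[0.01, -0.0, 0.01], [0.01, -0.0, 0.01], [0.01, -0.0, 0.01], [0.01, -0.0, 0.01], [0.01, -0.0, 0.01], [0.01, -0.0, 0.01], [0.01, -0.0, 0.01], [0.01, -0.0, 0.01], [0, 0, 0], [0, 0, 0]], "rotation": [[-0.02, 0.03, 0.03], [-0.02, 0.03, 0.03], [-0.02, 0.03, 0.03], [-0.02, 0.03, 0.03], [-0.02, 0.03, 0.03], [-0.02, 0.03, 0.03], [-0.02, 0.03, 0.03], [-0.02, 0.03, 0.03], [0, 0, 0], [0, 0, 0]], "grip": [255, 255, 255, 255, 255, 255, 255, 255, 255, 255]}
```

servo_tool --offset '[[0,0.06,0.01],[0,0.06,0.01],[0,0.06,0],[0,0.06,0],[0,0.06,0],[0,0.06,0],[0,0.06,0],[0,0.06,0],[0,0.06,0],[0,0.06,0]]' --rotation '[[0,0,0],[0,0,0],[0,0,0],[0,0,0],[0,0,0],[0,0,0],[0,0,0],[0,0,0],[0,0,0],[0,0,0]]' --grip '[255,255,255,255,255,255,255,255,255,255]'

```text
time_s: 16.3
eef_pos: [0.5709, -0.001, 0.1447]
ee_rot: [0.002, -0.169, 0.986, -0.003]
contact_force: [1.3, -4.8, -0.9]
gripper_width: 0.0156
```

```bash
python3 - <<'E'
from h import *
print((sh(manip.read_state()['eef_pos'])*1000).round(1), (manip.read_state()['contact_force']@RS).round(1))
plan(W(-.0008,-.010,.144),109.2,8,grip=255)
c=grab("top"); X=cloud(c); z=X[...,2]
near=(c["depth"]>0)&(np.hypot(X[...,0]-.55,X[...,1]-.05)<.12)
for r in comps(near&(z>.098)&(z<.125),60): print((sh(X[r].mean(0))*1000).round(1),rect(X[r]),r.sum(),(np.percentile(sh(X[r])[:,1],[1,99])*1000).round(1))
cv2.imwrite("pics/t2.png",cv2.resize(c["pixels"][130:240,205:345],(764,600),interpolation=cv2.INTER_CUBIC))
E
```

```text
[ -0.8  -5.3 144.7] [-0.3 -4.9 -0.9]
p [ 0.5709 -0.001   0.1447] err [ 0.0016 -0.0044 -0.0007] w [-0.4  0.1  0.3] F [ 1.3 -4.8 -0.9] width 0.0156 t 16.3 j [ 0.35  0.25 -0.34  0.01 -0.97 -1.58]
{"offset": [[0.0, -0.06, 0.01], [0.0, -0.06, 0.01], [-0.0, -0.06, 0.01], [-0.0, -0.06, 0.01], [-0.0, -0.06, 0.01], [-0.0, -0.06, 0.01], [-0.0, -0.06, 0.01], [-0.0, -0.06, 0.01], [0, 0, 0], [0, 0, 0]], "rotation": [[-0.05, 0.02, 0.03], [-0.05, 0.02, 0.03], [-0.05, 0.02, 0.03], [-0.05, 0.02, 0.03], [-0.05, 0.02, 0.03], [-0.05, 0.02, 0.03], [-0.05, 0.02, 0.03], [-0.05, 0.02, 0.03], [0, 0, 0], [0, 0, 0]], "grip": [255, 255, 255, 255, 255, 255, 255, 255, 255, 255]}
```

View pics/t2.png

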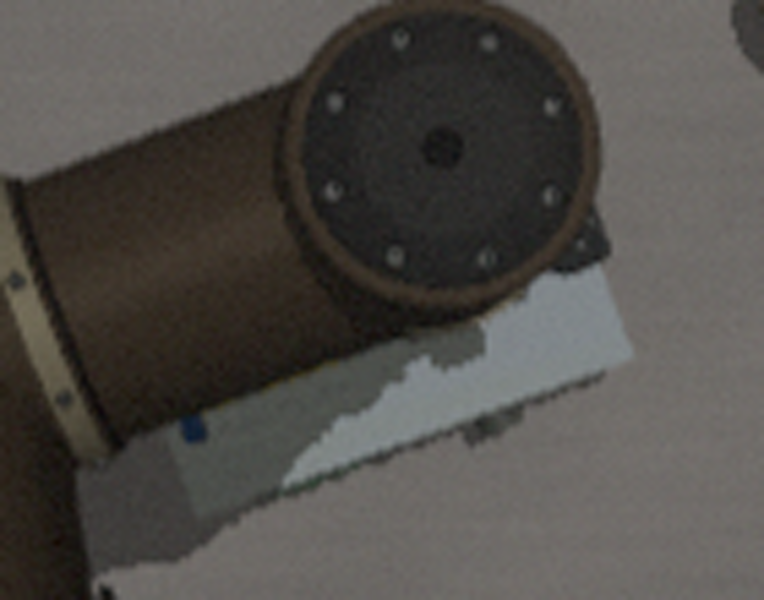

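The arm hides the rack from the top view. I'll check the side view for the gap at the fence.

```bash
python3 - <<'E'
from h import *
c=grab("side"); pickle.dump(c,open("side2.pkl","wb"))
cv2.imwrite("pics/s3.png",cv2.resize(c["pixels"][150:240,200:320],(800,600),interpolation=cv2.INTER_CUBIC))
c0=pickle.load(open("side0.pkl","rb"))
for k in(c0,c):
    X=cloud(k); z=X[...,2]; near=(k["depth"]>0)&(np.hypot(X[...,0]-.55,X[...,1]-.05)<.13); S=sh(X.reshape(-1,3)).reshape(X.shape)
    r=near&(z>.1)&(z<.122)&(abs(S[...,0])<.045)&(S[...,1]<.125)&(S[...,1]>-.03)
    H=hsv(k); y=near&(H[...,0]>18)&(H[...,0]<35)&(H[...,1]>110)&(z>.07)
    for m in(r,y):
        m=max(comps(m,30),key=np.sum); print(m.sum(),(S[m].mean(0)*1000).round(1),(np.percentile(S[m][:,1],[2,98])*1000).round(1),(np.percentile(S[m][:,0],[2,98])*1000).round(1))
    f=S[near&(H[...,0]>100)&(H[...,0]<130)&(H[...,1]>100)&(S[...,1]>.09)]; print("fence",(np.percentile(f[:,1],[2,50,98])*1000).round(1))
E
```

```text
521 [ -1.6  41.2 107.8] [-12.5  84.4] [-35.8  31.8]
429 [ 0.6 59.7 99.4] [-7.7 86.5] [-34.1  32. ]
fence [116.3 120.8 126.5]
592 [ -1.9  62.7 108.2] [ -0.9 111.5] [-36.3  31. ]
251 [  4.8  81.3 104.2] [ 19.6 112.9] [-33.  32.]
fence [115.7 121.5 125.1]
```

View pics/s3.png

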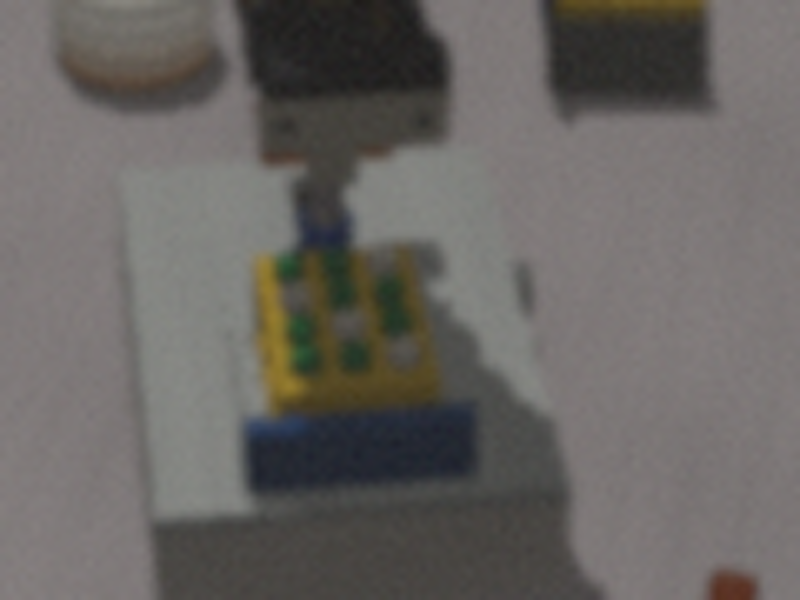

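The rack's front edge has moved 27 mm and is touching the fence. One firmer nudge, then I start pressing.

servo_tool --offset '[[0,0.08,0],[0,0.08,0],[0,0.08,0],[0,0.05,0],[0,0,0.1],[0,0,0.15],[0,0,0.15],[0,0,0.15],[0,0,0.15],[0,0,0.15]]' --rotation '[[0,0,0],[0,0,0],[0,0,0],[0,0,0],[0,0,0],[0,0,0],[0,0,0],[0,0,0],[0,0,0],[0,0,0]]' --grip '[255,255,255,255,255,255,255,255,255,255]'

```text
time_s: 17.4
eef_pos: [0.5717, -0.0007, 0.1382]
ee_rot: [0.003, -0.17, 0.985, -0.005]
contact_force: [0.4, -3.1, 4.8]
gripper_width: 0.0161
```

```bash
python3 - <<'E'
from h import *
print((sh(manip.read_state()['eef_pos'])*1000).round(1), (manip.read_state()['contact_force']@RS).round(1))
plan(W(-.0008,-.008,.1336),109.2,8,grip=255)
E
```

```text
[ 1.000e-01 -5.300e+00  1.382e+02] [-0.6 -3.   4.8]
p [ 0.5717 -0.0007  0.1382] err [ 0.0001 -0.0028 -0.0046] w [-0.7  0.3  0.3] F [ 0.4 -3.1  4.8] width 0.0161 t 17.4 j [ 0.35  0.26 -0.35  0.01 -0.95 -1.59]
{"offset": [[0.01, -0.03, 0.06], [0.01, -0.03, 0.06], [0.01, -0.03, 0.06], [0.01, -0.03, 0.06], [0.01, -0.03, 0.06], [0.01, -0.03, 0.06], [0.01, -0.03, 0.06], [0.01, -0.03, 0.06], [0, 0, 0], [0, 0, 0]], "rotation": [[-0.08, 0.03, 0.04], [-0.08, 0.03, 0.04], [-0.08, 0.03, 0.04], [-0.08, 0.03, 0.04], [-0.08, 0.03, 0.04], [-0.08, 0.03, 0.04], [-0.08, 0.03, 0.04], [-0.08, 0.03, 0.04], [0, 0, 0], [0, 0, 0]], "grip": [255, 255, 255, 255, 255, 255, 255, 255, 255, 255]}
```

servo_tool --offset '[[0,0,0.12],[0,0,0.12],[0,0,0.12],[0,0,0.12],[0,0,0.12],[0,0,0.1],[0,0,0.1],[0,0,0.05],[0,0,0.05],[0,0,0.03]]' --rotation '[[-0.1,0,0],[-0.1,0,0],[-0.1,0,0],[-0.1,0,0],[-0.1,0,0],[0,0,0],[0,0,0],[0,0,0],[0,0,0],[0,0,0]]' --grip '[255,255,255,255,255,255,255,255,255,255]'

```text
time_s: 18.4
eef_pos: [0.5769, 0.0, 0.1347]
ee_rot: [0.008, -0.171, 0.985, -0.001]
contact_force: [0.0, -2.0, 6.2]
gripper_width: 0.0156
```

```bash
python3 - <<'E'
from h import *
print((sh(manip.read_state()['eef_pos'])*1000).round(1), (manip.read_state()['contact_force']@RS).round(1))
plan(W(-.0004,-.006,.1336),199.2,11,grip=255)
E
```

```text
[  5.2  -6.3 134.7] [-0.6 -1.9  6.2]
p [0.5769 0.     0.1347] err [-0.0054 -0.0015 -0.0011] w [ -1.    0.5 -89.5] F [ 0.  -2.   6.2] width 0.0156 t 18.4 j [ 0.34  0.27 -0.35  0.01 -0.94 -1.57]
{"offset": [[0.05, 0.0, 0.01], [0.05, 0.01, 0.01], [0.05, 0.02, 0.01], [0.04, 0.02, 0.01], [0.04, 0.03, 0.01], [0.04, 0.04, 0.01], [0.03, 0.04, 0.01], [0.02, 0.04, 0.01], [0.02, 0.05, 0.01], [0.01, 0.05, 0.01]], "rotation": [[-0.09, 0.04, -8.14], [-0.09, 0.04, -8.14], [-0.09, 0.04, -8.14], [-0.09, 0.04, -8.14], [-0.09, 0.04, -8.14], [-0.09, 0.04, -8.14], [-0.09, 0.04, -8.14], [-0.09, 0.04, -8.14], [-0.09, 0.04, -8.14], [-0.09, 0.04, -8.14]], "grip": [255, 255, 255, 255, 255, 255, 255, 255, 255, 255]}
```

The tool drifted 5 mm sideways once the foot cleared the lips. I'll bring it back to the centre line and keep it pressed.

servo_tool --offset '[[0.1,0,0.03],[0.1,0,0.03],[0.1,0,0.03],[0.1,0,0.03],[0.05,0,0.03],[0,0,0.03],[0,0,0.03],[0,0,0.03],[0,0,0.03],[0,0,0.03]]' --rotation '[[-0.1,0.1,0],[-0.1,0.1,0],[-0.1,0.1,0],[-0.1,0.1,0],[-0.1,0.1,0],[-0.1,0,0],[-0.1,0,0],[0,0,0],[0,0,0],[0,0,0]]' --grip '[255,255,255,255,255,255,255,255,255,255]'

```text
time_s: 19.4
eef_pos: [0.5756, -0.0008, 0.1346]
ee_rot: [0.006, -0.172, 0.985, 0.004]
contact_force: [-0.1, -3.1, 5.2]
gripper_width: 0.016
```

```bash
python3 - <<'E'
from h import *
print((sh(manip.read_state()['eef_pos'])*1000).round(1), (manip.read_state()['contact_force']@RS).round(1))
plan(W(-.0004,-.006,.1336),199.2,11,grip=255)
E
```

```text
[  3.7  -6.7 134.6] [-1.1 -2.9  5.2]
p [ 0.5756 -0.0008  0.1346] err [-0.0041 -0.0007 -0.001 ] w [ -0.4   0.9 -89.4] F [-0.1 -3.1  5.2] width 0.016 t 19.4 j [ 0.33  0.27 -0.34 -0.01 -0.95 -1.55]
{"offset": [[0.04, 0.01, 0.01], [0.04, 0.01, 0.01], [0.03, 0.02, 0.01], [0.03, 0.02, 0.01], [0.03, 0.03, 0.01], [0.02, 0.03, 0.01], [0.02, 0.03, 0.01], [0.02, 0.04, 0.01], [0.01, 0.04, 0.01], [0.0, 0.04, 0.01]], "rotation": [[-0.03, 0.08, -8.12], [-0.03, 0.08, -8.12], [-0.03, 0.08, -8.12], [-0.03, 0.08, -8.12], [-0.03, 0.08, -8.12], [-0.03, 0.08, -8.12], [-0.03, 0.08, -8.12], [-0.03, 0.08, -8.12], [-0.03, 0.08, -8.12], [-0.03, 0.08, -8.12]], "grip": [255, 255, 255, 255, 255, 255, 255, 255, 255, 255]}
```

servo_tool --offset '[[0.15,0,0.05],[0.15,0,0.05],[0.15,0,0.05],[0.1,0,0.05],[0.1,0,0.05],[0.05,0,0.05],[0,0,0.05],[0,0,0.05],[0,0,0.04],[0,0,0.04]]' --rotation '[[0,0.3,0],[0,0.3,0],[0,0.3,0],[0,0.2,0],[0,0.1,0],[0,0,0],[0,0,0],[0,0,0],[0,0,0],[0,0,0]]' --grip '[255,255,255,255,255,255,255,255,255,255]'

```text
time_s: 20.4
eef_pos: [0.5741, -0.0015, 0.1342]
ee_rot: [0.002, -0.173, 0.985, 0.003]
contact_force: [0.6, -1.4, 6.1]
gripper_width: 0.016
```

```bash
python3 - <<'E'
from h import *
print((sh(manip.read_state()['eef_pos'])*1000).round(1), (manip.read_state()['contact_force']@RS).round(1),(manip.read_state()['ft_torque']@RS).round(2))
plan(W(-.0004,-.006,.1330),199.2,11,grip=255)
E
```

```text
[  2.1  -6.8 134.2] [ 0.1 -1.5  6.1] [-1.03  0.21 -0.  ]
p [ 0.5741 -0.0015  0.1342] err [-0.0026 -0.     -0.0012] w [  0.    0.4 -89.2] F [ 0.6 -1.4  6.1] width 0.016 t 20.4 j [ 0.33  0.27 -0.34 -0.01 -0.96 -1.55]
{"offset": [[0.02, 0.01, 0.01], [0.02, 0.01, 0.01], [0.02, 0.01, 0.01], [0.02, 0.02, 0.01], [0.01, 0.02, 0.01], [0.01, 0.02, 0.01], [0.01, 0.02, 0.01], [0.01, 0.02, 0.01], [0.0, 0.02, 0.01], [-0.0, 0.02, 0.01]], "rotation": [[0.0, 0.04, -8.11], [0.0, 0.04, -8.11], [0.0, 0.04, -8.11], [0.0, 0.04, -8.11], [0.0, 0.04, -8.11], [0.0, 0.04, -8.11], [0.0, 0.04, -8.11], [0.0, 0.04, -8.11], [0.0, 0.04, -8.11], [0.0, 0.04, -8.11]], "grip": [255, 255, 255, 255, 255, 255, 255, 255, 255, 255]}
```

servo_tool --offset '[[0.05,0.01,0.06],[0.05,0.01,0.06],[0.05,0.02,0.06],[0.04,0.02,0.06],[0.04,0.02,0.05],[0.02,0.02,0.05],[0.02,0.02,0.05],[0.01,0.02,0.05],[0,0.02,0.05],[0,0.02,0.05]]' --rotation '[[0,0,-4],[0,0,-7],[0,0,-8],[0,0,-8],[0,0,-8],[0,0,-8],[0,0,-8],[0,0,-8],[0,0,-8],[0,0,-8]]' --grip '[255,255,255,255,255,255,255,255,255,255]'

```text
time_s: 21.4
eef_pos: [0.5771, -0.0002, 0.1343]
ee_rot: [-0.009, 0.754, -0.657, 0.003]
contact_force: [-1.6, -2.6, 9.2]
gripper_width: 0.0158
```

```bash
python3 - <<'E'
from h import *
print((sh(manip.read_state()['eef_pos'])*1000).round(1), (manip.read_state()['contact_force']@RS).round(1),(manip.read_state()['ft_torque']@RS).round(2))
plan(W(-.0004,-.006,.1330),199.2,4,grip=255)
E
```

```text
[  5.3  -6.6 134.3] [-2.4 -2.   9.2] [-0.64  1.28 -0.14]
p [ 5.771e-01 -2.000e-04  1.343e-01] err [-0.0056 -0.0013 -0.0013] w [ -1.1   0.3 -11.3] F [-1.6 -2.6  9.2] width 0.0158 t 21.4 j [ 0.34  0.27 -0.35 -0.   -0.94 -0.2 ]
{"offset": [[0.01, 0.14, 0.03], [0.01, 0.14, 0.03], [-0.0, 0.14, 0.03], [-0.01, 0.14, 0.03], [0, 0, 0], [0, 0, 0], [0, 0, 0], [0, 0, 0], [0, 0, 0], [0, 0, 0]], "rotation": [[-0.27, 0.08, -2.82], [-0.27, 0.08, -2.82], [-0.27, 0.08, -2.82], [-0.27, 0.08, -2.82], [0, 0, 0], [0, 0, 0], [0, 0, 0], [0, 0, 0], [0, 0, 0], [0, 0, 0]], "grip": [255, 255, 255, 255, 255, 255, 255, 255, 255, 255]}
```

servo_tool --offset '[[0,0.15,0.06],[0,0.15,0.06],[0,0.15,0.06],[0,0.15,0.05],[0,0.15,0.05],[0,0.1,0.05],[0,0.1,0.05],[0,0.05,0.04],[0,0,0.04],[0,0,0.04]]' --rotation '[[-0.3,0,-3],[-0.3,0,-3],[-0.3,0,-3],[-0.2,0,-2],[-0.1,0,0],[-0.1,0,0],[0,0,0],[0,0,0],[0,0,0],[0,0,0]]' --grip '[255,255,255,255,255,255,255,255,255,255]'

```text
time_s: 22.4
eef_pos: [0.5738, 0.003, 0.1347]
ee_rot: [-0.008, 0.818, -0.575, 0.001]
contact_force: [-1.4, -1.6, 7.4]
gripper_width: 0.0162
```

```bash
python3 - <<'E'
from h import *
print((sh(manip.read_state()['eef_pos'])*1000).round(1), (manip.read_state()['contact_force']@RS).round(1),(manip.read_state()['ft_torque']@RS).round(2))
plan(W(-.0004,-.006,.1330),199.2,4,grip=255)
E
```

```text
[  3.3  -2.6 134.7] [-1.9 -1.1  7.4] [-0.55  0.85 -0.01]
p [0.5738 0.003  0.1347] err [-0.0023 -0.0045 -0.0017] w [-0.8  0.5  0.6] F [-1.4 -1.6  7.4] width 0.0162 t 22.4 j [ 0.34  0.26 -0.34 -0.01 -0.95  0.01]
{"offset": [[0.09, 0.09, 0.04], [0.09, 0.09, 0.04], [0.09, 0.09, 0.04], [0.09, 0.09, 0.04], [0, 0, 0], [0, 0, 0], [0, 0, 0], [0, 0, 0], [0, 0, 0], [0, 0, 0]], "rotation": [[-0.2, 0.12, 0.16], [-0.2, 0.12, 0.16], [-0.2, 0.12, 0.16], [-0.2, 0.12, 0.16], [0, 0, 0], [0, 0, 0], [0, 0, 0], [0, 0, 0], [0, 0, 0], [0, 0, 0]], "grip": [255, 255, 255, 255, 255, 255, 255, 255, 255, 255]}
```

servo_tool --offset '[[0.12,0.12,0.05],[0.12,0.12,0.05],[0.12,0.12,0.05],[0.1,0.1,0.03],[0.05,0.1,0],[0,0.05,-0.05],[0,0,-0.1],[0,0,-0.1],[0,0,-0.1],[0,0,-0.05]]' --rotation '[[-0.3,0.2,0.2],[-0.3,0.2,0.2],[-0.3,0.2,0.2],[0,0,0],[0,0,0],[0,0,0],[0,0,0],[0,0,0],[0,0,0],[0,0,0]]' --grip '[255,255,255,255,255,255,255,255,255,255]'

```text
time_s: 23.4
eef_pos: [0.5727, 0.0012, 0.1365]
ee_rot: [-0.004, 0.815, -0.579, 0.001]
contact_force: [3.2, -0.1, -3.3]
gripper_width: 0.0156
```

```bash
python3 - <<'E'
from h import *
print((sh(manip.read_state()['eef_pos'])*1000).round(1), (manip.read_state()['contact_force']@RS).round(1),(manip.read_state()['ft_torque']@RS).round(2))
plan(W(-.0004,-.008,.1376),199.2,4,grip=255)
c=grab("side"); cv2.imwrite("pics/s4.png",cv2.resize(c["pixels"][130:240,190:330],(764,600),interpolation=cv2.INTER_CUBIC))
E
```

```text
[  1.6  -3.9 136.5] [ 3.  -1.1 -3.3] [-0.67 -1.03  0.04]
p [0.5727 0.0012 0.1365] err [-0.0005 -0.0046  0.0011] w [-0.4  0.2  0. ] F [ 3.2 -0.1 -3.3] width 0.0156 t 23.4 j [ 0.34  0.26 -0.34 -0.   -0.96 -0.  ]
{"offset": [[0.1, 0.05, -0.03], [0.1, 0.05, -0.03], [0.1, 0.05, -0.03], [0.1, 0.05, -0.03], [0, 0, 0], [0, 0, 0], [0, 0, 0], [0, 0, 0], [0, 0, 0], [0, 0, 0]], "rotation": [[-0.1, 0.04, 0.01], [-0.1, 0.04, 0.01], [-0.1, 0.04, 0.01], [-0.1, 0.04, 0.01], [0, 0, 0], [0, 0, 0], [0, 0, 0], [0, 0, 0], [0, 0, 0], [0, 0, 0]], "grip": [255, 255, 255, 255, 255, 255, 255, 255, 255, 255]}
```

View pics/s4.png

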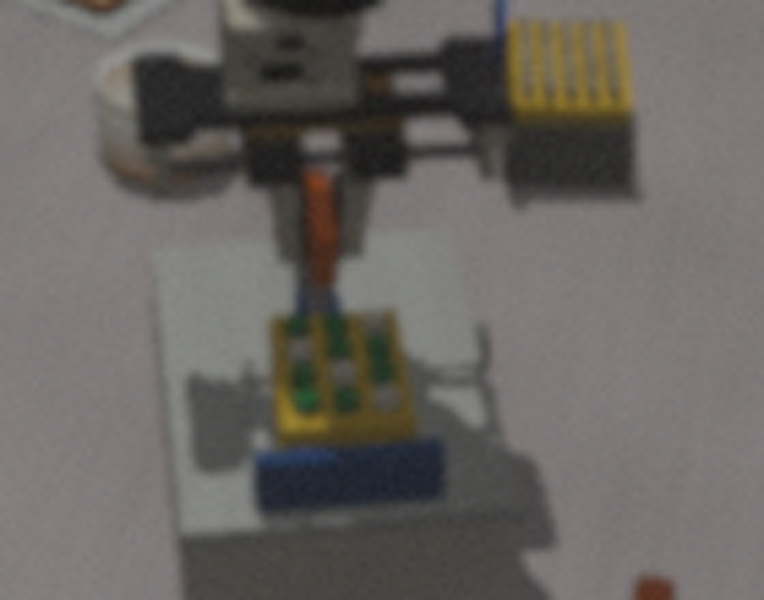

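The wing is in line with the slot, and the slight upward pull shows the foot is caught under the lips. I'll straighten a little, then open.

servo_tool --offset '[[0.1,0.05,0],[0.1,0.05,0.03],[0.05,0,0.03],[0,0,0],[0,0,0],[0,0,0],[0,0,0],[0,0,0],[0,0,0],[0,0,0]]' --rotation '[[-0.1,0,0],[-0.1,0,0],[0,0,0],[0,0,0],[0,0,0],[0,0,0],[0,0,0],[0,0,0],[0,0,0],[0,0,0]]' --grip '[255,255,255,255,240,225,210,195,180,160]'

```text
time_s: 24.45
eef_pos: [0.5722, -0.0016, 0.1367]
ee_rot: [-0.002, 0.815, -0.579, -0.001]
contact_force: [-0.4, 0.3, 0.4]
gripper_width: 0.0285
```

servo_tool --offset '[[0,0,0],[0,0,0],[0,0,0],[0,0,0],[0,0,0],[0,0,0],[0,0,0],[0,0,0],[0,0,0],[0,0,0]]' --rotation '[[0,0,0],[0,0,0],[0,0,0],[0,0,0],[0,0,0],[0,0,0],[0,0,0],[0,0,0],[0,0,0],[0,0,0]]' --grip '[140,120,100,80,60,40,40,40,40,40]'

```text
time_s: 25.45
eef_pos: [0.571, -0.0019, 0.1364]
ee_rot: [-0.001, 0.815, -0.579, -0.001]
contact_force: [0.4, -0.2, -0.2]
gripper_width: 0.0739
```

```bash
python3 - <<'E'
from h import *
print((sh(manip.read_state()['eef_pos'])*1000).round(1), (manip.read_state()['contact_force']@RS).round(1))
plan(W(-.0004,-.008,.26),199.2,4,grip=40)
E
```

```text
[ -1.   -6.2 136.4] [ 0.3 -0.3 -0.2]
p [ 0.571  -0.0019  0.1364] err [ 0.0012 -0.0015  0.1236] w [-0.   0.2  0. ] F [ 0.4 -0.2 -0.2] width 0.0739 t 25.45 j [ 0.34  0.27 -0.34 -0.   -0.96  0.  ]
{"offset": [[0.03, -0.02, -3.09], [0.04, -0.02, -3.09], [0.04, -0.02, -3.09], [0.04, -0.02, -3.09], [0, 0, 0], [0, 0, 0], [0, 0, 0], [0, 0, 0], [0, 0, 0], [0, 0, 0]], "rotation": [[-0.01, 0.05, 0.0], [-0.01, 0.05, 0.0], [-0.01, 0.05, 0.0], [-0.01, 0.05, 0.0], [0, 0, 0], [0, 0, 0], [0, 0, 0], [0, 0, 0], [0, 0, 0], [0, 0, 0]], "grip": [40, 40, 40, 40, 40, 40, 40, 40, 40, 40]}
```

servo_tool --offset '[[0,0,-1],[0,0,-2],[0,0,-3],[0,0,-3],[0,0,-3],[0,0,-2],[0,0,-1],[2,0,0],[4,0,0],[5,0,0]]' --rotation '[[0,0,0],[0,0,0],[0,0,0],[0,0,0],[0,0,0],[0,0,0],[0,0,0],[0,0,0],[0,0,0],[0,0,0]]' --grip '[40,40,40,40,40,40,40,40,40,40]'

```text
time_s: 26.45
eef_pos: [0.6072, -0.1047, 0.299]
ee_rot: [-0.003, 0.817, -0.576, 0.0]
contact_force: [1.2, 1.5, -0.6]
gripper_width: 0.0738
```

servo_tool --offset '[[4,2,0],[4,2,0],[4,2,0],[4,2,0],[4,2,0],[4,2,0],[4,2,0],[2,1,0],[1,0,0],[0,0,0]]' --rotation '[[0,0,0],[0,0,0],[0,0,0],[0,0,0],[0,0,0],[0,0,0],[0,0,0],[0,0,0],[0,0,0],[0,0,0]]' --grip '[40,40,40,40,40,40,40,40,40,40]'

```text
time_s: 27.45
eef_pos: [0.566, -0.4651, 0.2911]
ee_rot: [-0.002, 0.816, -0.578, -0.004]
contact_force: [0.5, -0.1, -0.5]
gripper_width: 0.0741
```

```bash
python3 - <<'E'
from h import *
s=manip.read_state(); print(s["eef_pos"].round(3),s["time_s"])
c0={n:pickle.load(open(n+"0.pkl","rb")) for n in("top","side")}
ims=[]
for n in("top","side"):
    c=grab(n); X=cloud(c); H=hsv(c); h,sa,v=[H[...,i].astype(int) for i in range(3)]; S=sh(X.reshape(-1,3)).reshape(X.shape); z=X[...,2]
    near=(c["depth"]>0)&(abs(S[...,0])<.08)&(abs(S[...,1])<.14)
    o=near&((h<15)|(h>170))&(sa>120)&(z>.12)
    if o.any():
        P=S[o]; T=P[P[:,2]>np.percentile(P[:,2],90)-.012]; print(n,"wing",o.sum(),P.max(0).round(4),(T.mean(0)*1000).round(1),rect(T))
    r=near&(z>.1)&(z<.122)&(abs(S[...,0])<.045)&(S[...,1]>.005); r=max(comps(r,20),key=np.sum); print(n,"rack",(S[r].mean(0)*1000).round(1),(np.percentile(S[r][:,1],[2,98])*1000).round(1),rect(S[r]))
    cr=c["pixels"][120:240,205:345] if n=="top" else c["pixels"][150:250,190:307]
    ims.append(cv2.resize(cr,(395,338)))
cv2.imwrite("pics/fin.png",np.hstack(ims))
E
```

```text
[ 0.566 -0.465  0.291] 27.45
top wing 64 [0.0088 0.0152 0.1783] [  1.6 -13.1 173.7] (array([  2.6, -14.1]), array([12.2, 58.1]), 0.2)
top rack [ -3.   58.2 108.3] [ 10.2 105.3] (array([-2.6, 57.6]), array([99.4, 68.9]), 88.2)
side wing 66 [0.0087 0.0225 0.1762] [  3.3  -3.3 172.4] (array([ 3. , -7.2]), array([11.4, 59.4]), 0.4)
side rack [ -4.   67.6 107.9] [ 16.8 110.1] (array([-4.9, 60.6]), array([105.7,  70.4]), 87.3)
```

View pics/fin.png

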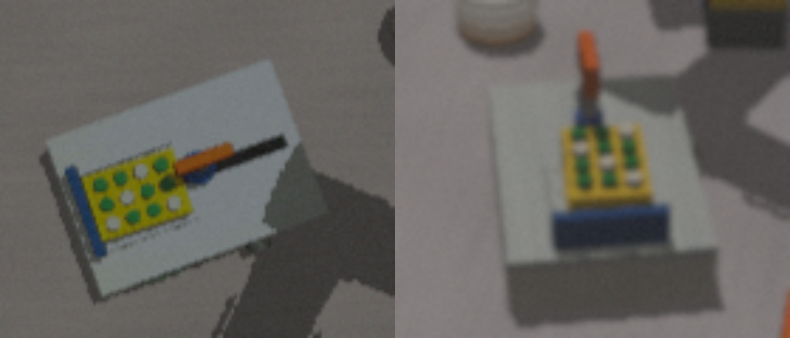

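```bash
python3 - <<'E'
from h import *
c=grab("top"); X=cloud(c); H=hsv(c); h,sa,v=[H[...,i].astype(int) for i in range(3)]; S=sh(X.reshape(-1,3)).reshape(X.shape); z=X[...,2]
near=(c["depth"]>0)&(abs(S[...,0])<.04)&(S[...,1]>-.06)&(S[...,1]<.02)
b=near&(h>95)&(h<130)&(sa>70)&(z<.1)&(z>.063); print("collar",b.sum(),(np.percentile(S[b],[3,50,97],axis=0)*1000).round(1).tolist(),rect(S[b]))
d=(c["depth"]>0)&(v<70)&(abs(S[...,0])<.02)&(S[...,1]>-.12)&(S[...,1]<-.045)&(z<.062); print("slot",rect(S[d]),(S[d].mean(0)*1000).round(1))
f=(c["depth"]>0)&(h>95)&(h<130)&(sa>70)&(S[...,1]>.09)&(z>.085)&(abs(S[...,0])<.08)&(S[...,1]<.14); print("fence",rect(S[f]))
o=near&((h<15)|(h>170))&(sa>120)
vv,uu=np.where(o); print("wing px",uu.mean(),vv.mean(),(hit(c,uu.mean(),vv.mean(),2,.170)*1000).round(1))
E
```

```text
collar 29 [[-13.0, -29.1, 67.5], [-7.4, -12.1, 78.9], [19.4, 0.9, 95.2]] (array([  1.9, -17.4]), array([28.7, 33.5]), 62.5)
slot (array([ -1.2, -80. ]), array([14.6, 69.4]), 0.3) [ -0.8 -81.2  45.4]
fence (array([ -1.1, 114.8]), array([10.5, 97.4]), 89.9)
wing px 276.3939393939394 176.54545454545453 [  1.5 -12.5 170. ]
```

```bash
python3 -c "
from h import *
print(manip.close_job())"
```

```text
the job is handed in; nothing more can be done
None
```

I took the post out of its holder, lowered its foot into the slot and slid it to push the rack home against the fence. I then pressed it down, gave it the quarter turn and let go. The job was handed in at about 27.5 s; `close_job()` gives no verdict.

Last checks before handing in, all in the shaker frame:

| Check | Measured | Needed |
|---|---|---|
| Rack centre along the slot | about 58 mm (top view) | above 55 mm |
| Post along the slot | about -11 to -13 mm | -16 to 0 mm |
| Foot underside below the deck top | about 16 mm, worked out from the wing top at 174 mm | at least 13.5 mm |
| Wing to slot angle | about 0.2° | within 15° |
| Post off the slot's centre line | about 3 mm, up to about 5 mm going by the side view | within 5 mm |

- **Rack at the fence:** the rack stopped moving there and the push force rose from 2.4 N to about 5 N at the last reading before the press. No force reading came near 40 N.
- **Sideways drift:** while pressing and turning, the tool drifted about 5 mm across the slot. I brought it partly back before letting go, so sideways position is the tightest check. The stem can only move 4 mm inside the slot mouth.
- **Camera disagreement:** the two cameras differ by a few millimetres on the post: -14 against -7 mm along the slot, with the side view reading about 2 mm further off centre.
- **Bystanders:** the arm did not come near the tip box, bottle or dishes, but I did not measure them again at the end.

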